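# Charge the drip feeder with plant food

### The arm

A 7-joint arm with a two-finger parallel gripper is mounted at the origin on the work surface. World frame = base frame: x ahead of the robot, y to its left, z up, the work surface at z = 0. Lengths are in mm, angles in rad, forces in N, time in s.
With the tool pointing down it reaches from about 425 to 1025 mm from the base axis. Payload 9.4 kg.
Tool frame: the origin (TCP) lies at the very end of the fingers, on their centre line; the grasp point (between the pads) lies 19 mm behind it; z points along the fingers, y is the direction in which the jaws open and shut (so a half turn about z gives the same grasp; the last joint's range is limited). The gripper opens to 85 mm and grips with 20 to 120 N. Pads are 22 mm wide; open, the fingers measure 114 mm over their backs; the gripper's body (76 mm by 85 mm) begins 54 mm behind the grasp point. The pads swing forward as they close: fully open they stand 13 mm farther back than shut.
Start: joints at [-1.251, 0.599, -0.003, 1.599, 0.002, 0.943, -0.08], TCP at [280.194, 668.667, 231.275] pointing down, gripper open.
Joint ranges: [-2.57, 2.57], [-0.35, 1.97], [-1.29, 1.29], [0.11, 2.56], [-1.05, 4.19], [0.11, 1.86], [-2.63, 2.63]. Speed limits (rad/s): [2.22, 2.22, 3.01, 3.01, 3.14, 3.14, 3.14].

### API

Orientations are given as a 3x3 rotation matrix whose columns are the frame's x, y, z axes.
In Python, from bench import r, vision, spotter gives the robot as it stands.
- The arm moves only by the shell command python3 -m inch 'ROWS' [FORCE]. ROWS is a JSON object of lists of equal length, an entry for each row: "delta_pos": the shift along the tool's x, y, z in mm, a list of three; "twist": the turn, a rotation vector about the tool's x, y, z in rad, a list of three; "gripper": the closure in counts, from 0 (fully open) to 255 (shut). In form: {"delta_pos": [[x, y, z], ...], "twist": [[wx, wy, wz], ...], "gripper": [gripper, ...]}. A call has 1 to 12 rows; each row shifts and turns the commanded pose from where the row before left it, along the tool's axes as they then stand; what a row does not reach is not made up. A row lasts 1/12 s, in which the tool goes at most 41.7 mm and 7.16 degrees, less where a joint would pass 70% of its speed; a pose out of reach is approached as far as the arm can. A call is refused whole if a number of a shift passes 41.7 or a number of a turn 0.125, either way. A call with a gripper value outside its range is refused whole. The fingers move at their own pace and stop on an object; FORCE is the grip in N (left out, the last holds). Time passes only in rows, so rows that do not move let the fingers close. It gives the time, the measured TCP pose, the force and the opening at its end, in the units of the state.
- r.get_obs(): the state, without advancing time (a new reading comes with each control period).
- vision.capture(name): name is "scene" or "top" or "wrist"; returns a dict with "pixels" (480x640x3 uint8, red, green, blue), "z_map" (480x640 float32, mm along the optical axis (not along the pixel's ray), 0 where there is no reading), "camera_matrix" (3x3 intrinsics, pixels), "view" (4x4, takes a point from world to camera coordinates). Camera axes: x right, y up, looking along -z (the intrinsics and any distortion apply to the point x, -y, -z); pixel columns grow to the right and rows downward; lengths in mm; the calibration is good to about 2 mm. A picture is of the moment at which its call begins.
- r.sign_off(): hands the job in, once; it reports no verdict.
Trained networks look in a picture, given as the dict that the camera call returned (one of the last four; its "shot" number tells which), for a name from the list of things; names that differ only in an ending like _2 or _b are one class to them, and where a whole thing is asked for, a point or a joint stands for the part that bears it (a point fixed in the world has none). Each returns a list of dicts, best first, with "score" (0 to 1); they miss things now and then, are a little off and sometimes report something else, mostly with a low value. They report only what shows in the picture. A call takes as long as a camera call.
- spotter.outline_of(label, picture): "region" (480x640 bool, what is visible of it).
- spotter.spot_point(label, picture): "location" ([x, y, z] in mm, in the coordinates of the camera as it stood for that picture, good to about 4 mm: a listed point, or the origin of a listed thing).
The state is a dict: "time_s": time; "joints": joint angles; "dq": joint speeds; "tau": joint torques, N m; "position": TCP position; "eef_rot": TCP orientation; "wrist_force": force on the tool from outside, world axes, zero at the start; "torque": the same for the moment, N m; "opening": finger opening in mm.
Only numpy, scipy, OpenCV 4.12 (cv2) and the standard library are available. Lean on these libraries where they do the work, as an engineer would, in place of code of your own. Each camera call takes 0.05 s, during which the arm holds its last target.

### The job

Swing the orange tilt bin fully forward out of its rack, put every plant-food bar that is in it into the grey feeder pot, then fit the green bayonet cap: line its lugs up with the pot's slots, press it down and twist it clockwise to the stop so that it is locked. Tip the bin fully back into its rack before you finish, and leave the mug, the jar and the trowel where they are.

Things in the scene. Friction and masses are not known exactly. Their poses are not given: they have to be found in the camera images.
- bin (a joint): swing of the orange tilt bin, rad: 0 closed (front panel leans 0.21 rad to the robot), 0.84 fully forward at its stop (panel then 0.52 rad above level; the bars lie on its inside, against the bin floor). It pivots about its lower front edge with light friction, tips over centre and rests by itself in either end position; some 2 N at the handle moves it
- bin_handle (a point): middle of the bin's handle: a level steel bar 12 mm thick, 124 mm long, 190 mm from the hinge line, held 40 mm beyond the top edge of the front panel by two 10 mm posts 56 mm either side of its middle; 0.21 m high closed, 0.12 m fully forward. The frame turns with the bin (axes as bin_hinge at joint 0); y along the bar. The bar may turn between the fingers
- bin_hinge (a point): middle of the bin's hinge line, 25 mm above the shelf, fixed to the rack; x points into the rack (away from the robot), y along the hinge, z up. The bin swings out to -x. It is 316 mm wide; front panel 150 mm high, inside face 2.5 mm behind the hinge line; floor 70 mm deep, square to the panel, 4 mm thick; side walls 36 mm high at the floor's end, 90 mm beside the panel
- rack: grey sheet-metal rack of the bin, standing fixed on the shelf; origin: on the shelf below the middle of the hinge line, axes as bin_hinge. 332 mm wide; roof 165 mm high, beginning 45 mm behind the hinge, back at 95 mm; cheeks 163 mm either side of the middle, from 20 mm behind the hinge (lower than 45 mm in front of that)
- bar0_mid (a point): pressed plant-food bar 1, blue-green, a hard block 22 x 24 x 46 mm with two dark scored bands, 40 g; point: its centre; x is the 22 mm way (when it stands in the bin, from the bin's front panel towards the rack), y the 24 mm way (along the bin), z the 46 mm way. It may be absent
- bar1_mid (a point): pressed plant-food bar 2, blue-green, a hard block 22 x 24 x 46 mm with two dark scored bands, 40 g; point: its centre; x is the 22 mm way (when it stands in the bin, from the bin's front panel towards the rack), y the 24 mm way (along the bin), z the 46 mm way. It may be absent
- bar2_mid (a point): pressed plant-food bar 3, blue-green, a hard block 22 x 24 x 46 mm with two dark scored bands, 40 g; point: its centre; x is the 22 mm way (when it stands in the bin, from the bin's front panel towards the rack), y the 24 mm way (along the bin), z the 46 mm way. It may be absent
- bar3_mid (a point): pressed plant-food bar 4, blue-green, a hard block 22 x 24 x 46 mm with two dark scored bands, 40 g; point: its centre; x is the 22 mm way (when it stands in the bin, from the bin's front panel towards the rack), y the 24 mm way (along the bin), z the 46 mm way. It may be absent
- bar4_mid (a point): pressed plant-food bar 5, blue-green, a hard block 22 x 24 x 46 mm with two dark scored bands, 40 g; point: its centre; x is the 22 mm way (when it stands in the bin, from the bin's front panel towards the rack), y the 24 mm way (along the bin), z the 46 mm way. It may be absent
- pot: feeder pot, grey plastic, fixed to the shelf; origin: centre of its underside, z up, x towards a white pip: the direction of the lugs when locked. Rim 119 mm wide, 132 mm high; inside 104 mm wide, floor 8 mm up with a cone 60 mm wide, 22 high. Heights of cap_grip above this origin: locked 156 mm, pressed 154, in the slots unpressed 159, wrongly resting on the lip 168
- pot_mouth (a point): centre of the pot's mouth at rim height (132 mm), axes as the pot. A white lip 6 mm thick narrows the mouth to 88 mm. Two slots 24 mm wide cut the lip, at +80 and -100 degrees (counter-clockwise from above) from the pot's x axis, marked by yellow pips outside. The lugs run under the lip; stops let them turn only clockwise, 80 degrees, to the white pips at +x and -x
- seal (a joint): travel of the black sprung rubber seal ring on the pot's rim, outside the lip, m: 0 free (standing 5 mm proud), 0.005 pressed flush. It carries the cap's weight with 3.5 N preload and takes 7 N when flush; the cap must go down 3 mm or more against it before it can turn, and 3 to 5 mm is enough. Once turned, the seal holds the lugs up against the lip
- cap_grip (a point): green bayonet cap, 180 g; point: centre of its grip bar (76 mm long in x, 16 thick in y, 28 high), 36 mm above its underside; x along the bar, z up. Disc 118 mm wide, 14 to 22 mm up; below it a plug 84 mm wide with lugs at +x and -x (yellow ticks) out to 50 mm, 14 mm wide, 6 high at its lower edge. Half a turn changes nothing. It stands on its plug
- mug_mid (a point): white ceramic mug, 80 mm wide, 92 mm high; point: its centre. Not to be disturbed
- jar_mid (a point): glass jar with closed lid, 72 mm wide, 110 mm high; point: its centre. Not to be disturbed
- trowel_mid (a point): orange plastic hand trowel lying on the shelf, 350 mm long; point: about its middle, x towards the blade. Not to be disturbed

How it is judged (in metres and radians):
On the way, in this order (a step that is already met when the one before it is completed fails the run):
1. the tilt bin is swung fully forward (value of joint bin above 0.7 rad), for 0.2 s.
2. every bar is in the feeder pot (horizontal distance between each of bar0_mid, bar1_mid, bar2_mid, bar3_mid, bar4_mid and pot below 0.052 m and z of bar0_mid in the frame of pot between 0 and 0.116 m and z of bar1_mid in the frame of pot between 0 and 0.116 m and z of bar2_mid in the frame of pot between 0 and 0.116 m and z of bar3_mid in the frame of pot between 0 and 0.116 m and z of bar4_mid in the frame of pot between 0 and 0.116 m), for 0.2 s.
3. the cap is locked on the pot (horizontal distance between cap_grip and pot below 0.006 m and z of cap_grip in the frame of pot below 0.1615 m and angle between cap_grip's own z axis and vertical below 0.08 rad and angle between the x axis of cap_grip and the x axis of pot, either way round below 0.26 rad), for 0.2 s.
At the end, for the whole second after the job is handed in: Every bar present is inside the pot below its lip; the cap sits on the pot within 6 mm of its axis, level, its lugs under the lip and within 0.26 rad (15 degrees) of the locked direction (the pot's x axis); the bin is closed (joint below 0.08 rad); the cap is at rest (all of step 2 and all of step 3 and value of joint bin below 0.08 rad and linear speed of cap below 0.02 m/s); the robot touches nothing.
It fails at once if the mug is disturbed (moved over 3 cm) (distance of mug_mid from where it was at the start of the episode above 0.03 m).
It fails at once if the jar is disturbed (moved over 3 cm) (distance of jar_mid from where it was at the start of the episode above 0.03 m).
It fails at once if the trowel is disturbed (moved over 3 cm) (distance of trowel_mid from where it was at the start of the episode above 0.03 m).
Of bar0, bar1, bar2, bar3, bar4 only 3 to 5 are there at a start; the rules pass over those that are not, and their reading is None.
At some moment in a run one of cap may be knocked a few centimetres aside while the robot is not near it.
Once in a run the grip may slacken for a moment while it holds something.
It also fails if it takes over 210 s, if anything falls off the work surface, if the arm or the gripper's body presses on something with over 40 N, if the wrist force passes 120 N, or if a joint passes its speed limit or range.

## Working session

There is one attempt and no reset: what is moved stays moved. The work goes in short steps, Python scripts to look and compute and a shell command to move; the robot and the scene stay as the last step left them, time stands still between calls to the robot, and variables do not carry over. Pictures are saved under pics/ and viewed, and the job is handed in when it is done.

```bash
ls -la; mkdir -p pics; cat > h.py <<'E'
import numpy as np, cv2
from bench import r, vision, spotter
def cap(n,save=None):
    p=vision.capture(n)
    if save: cv2.imwrite('pics/'+save+'.png',cv2.cvtColor(p['pixels'],cv2.COLOR_RGB2BGR))
    return p
def c2w(p,X):
    V=np.array(p['view']); Vi=np.linalg.inv(V)
    X=np.atleast_2d(X); return (X@Vi[:3,:3].T+Vi[:3,3]).squeeze()
def pt(label,p,n=2):
    L=spotter.spot_point(label,p)
    return [(round(d['score'],2),c2w(p,d['location']).round(1).tolist()) for d in L[:n]]
def cloud(p):
    z=p['z_map'];K=np.array(p['camera_matrix']);v,u=np.mgrid[:480,:640]
    C=np.stack([(u-K[0,2])/K[0,0]*z,-(v-K[1,2])/K[1,1]*z,-z],-1)
    V=np.array(p['view']);Vi=np.linalg.inv(V)
    W=C@Vi[:3,:3].T+Vi[:3,3]; W[z==0]=np.nan
    return W
def w2p(p,X):
    V=np.array(p['view']);K=np.array(p['camera_matrix']);c=np.atleast_2d(X)@V[:3,:3].T+V[:3,3]
    return np.stack([K[0,0]*c[:,0]/-c[:,2]+K[0,2],-K[1,1]*c[:,1]/-c[:,2]+K[1,2]],-1)
def st():
    o=r.get_obs(); print('t',round(o['time_s'],2),'tcp',np.round(o['position'],1),'open',round(float(o['opening']),1),'F',np.round(o['wrist_force'],1));print('R',np.round(o['eef_rot'],3).tolist());print('q',np.round(o['joints'],3)); return o
E
python3 - <<'E'
from h import *
for n in ['scene','top','wrist']:
    p=cap(n,n+'0')
    print(n,p.keys())
    for l in ['bin_handle','bin_hinge','rack','bar0_mid','pot','pot_mouth','cap_grip','mug_mid','jar_mid','trowel_mid']:
        print(l,pt(l,p,6 if 'bar' in l else 2))
st()
E
```

```text
total 12
drwxr-xr-x  3 agent agent 4096 Dec  6 05:42 .
drwxr-xr-x 23 root  root  4096 Dec  6 05:42 ..
drwxr-xr-x  2 agent agent 4096 Dec  6 05:42 pics
scene dict_keys(['pixels', 'z_map', 'camera_matrix', 'view', 'shot'])
bin_handle [(0.84, [531.3, 240.0, 209.3])]
bin_hinge [(0.82, [574.0, 238.9, 24.1])]
rack [(0.74, [575.9, 242.6, 5.1]), (0.65, [584.8, 296.0, 53.8])]
bar0_mid [(0.57, [575.7, 133.5, 53.7])]
pot [(0.73, [558.4, -339.6, -2.3])]
pot_mouth [(0.7, [580.5, 244.3, 57.8]), (0.56, [553.9, -335.6, 131.8])]
cap_grip [(0.58, [479.2, -116.9, 36.7])]
mug_mid [(0.95, [751.1, -67.0, 45.8])]
jar_mid [(0.86, [709.5, -195.1, 49.6]), (0.51, [576.0, 133.3, 54.9])]
trowel_mid [(0.73, [448.8, 532.1, 11.2])]
top dict_keys(['pixels', 'z_map', 'camera_matrix', 'view', 'shot'])
bin_handle [(0.98, [529.5, 239.0, 212.4]), (0.29, [448.3, 527.7, 13.1])]
bin_hinge [(0.68, [573.8, 236.1, 25.9]), (0.67, [585.7, 238.5, 56.4])]
rack [(0.89, [575.6, 236.5, 5.5])]
bar0_mid [(0.5, [573.2, 130.5, 54.7])]
pot [(0.6, [558.4, -346.6, 2.9])]
pot_mouth [(0.76, [557.6, -345.1, 132.7])]
cap_grip [(0.81, [479.0, -117.6, 40.6]), (0.53, [713.2, -197.4, 55.7])]
mug_mid []
jar_mid [(0.68, [711.7, -200.3, 55.1]), (0.62, [560.9, -345.3, 0.7])]
trowel_mid [(0.65, [448.3, 530.0, 12.3])]
wrist dict_keys(['pixels', 'z_map', 'camera_matrix', 'view', 'shot'])
bin_handle []
bin_hinge []
rack []
bar0_mid []
pot []
pot_mouth []
cap_grip []
mug_mid []
jar_mid []
trowel_mid [(0.74, [458.0, 524.3, 13.4])]
t 1.65 tcp [280.2 668.7 231.3] open 85.5 F [-0.7 -0.1  0.1]
R [[-0.922, 0.386, 0.0], [0.386, 0.922, 0.0], [-0.0, 0.0, -1.0]]
q [-1.251  0.599 -0.003  1.599  0.002  0.943 -0.08 ]
```

View pics.

View pics/scene0.png

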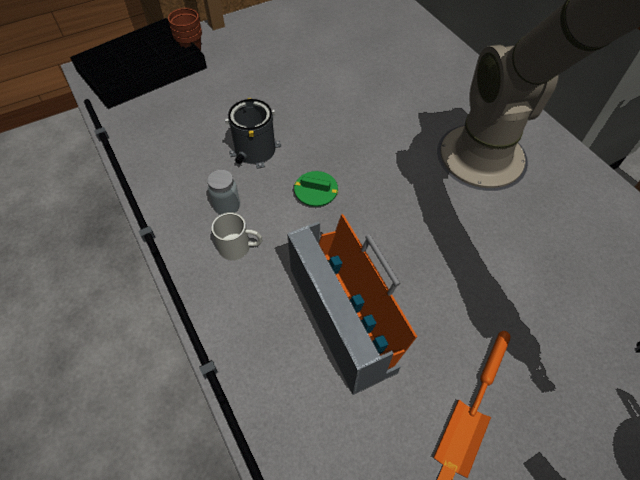

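View pics/top0.png

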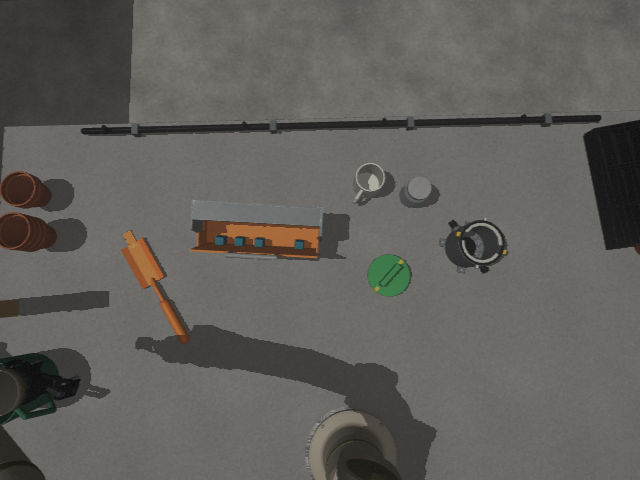

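```bash
python3 - <<'E'
from h import *
p=cap('top','top1'); W=cloud(p)
m=spotter.outline_of('bin_handle',p); 
# rack roof
roof=(np.abs(W[...,2]-165)<8)&(W[...,0]>560)&(W[...,0]<720)&(W[...,1]>50)&(W[...,1]<430)
q=W[roof][:,:2].astype(np.float32); print('roof',cv2.minAreaRect(q), q.shape)
hb=(W[...,2]>195)&(W[...,2]<230)&(W[...,0]>480)&(W[...,0]<580)&(W[...,1]>150)&(W[...,1]<320)
q=W[hb][:,:2].astype(np.float32); print('handle',cv2.minAreaRect(q),q.shape,W[hb][:,2].mean())
im=p['pixels']; hsv=cv2.cvtColor(im,cv2.COLOR_RGB2HSV)
for nm,c in [('pot',(478,246)),('cap',(389,275)),('bin',(257,235))]:
    a=70 if nm=='bin' else 35
    cr=im[c[1]-a:c[1]+a,c[0]-a:c[0]+a]
    cv2.imwrite(f'pics/z_{nm}.png',cv2.resize(cv2.cvtColor(cr,cv2.COLOR_RGB2BGR),(600,600),interpolation=cv2.INTER_CUBIC))
print(p['camera_matrix'],np.round(p['view'],3))
rim=(np.abs(W[...,2]-132)<9)&(np.hypot(W[...,0]-557,W[...,1]+345)<90)
q=W[rim]; print('rim',cv2.minEnclosingCircle(q[:,:2].astype(np.float32)),len(q))
y=(hsv[...,0]>18)&(hsv[...,0]<34)&(hsv[...,1]>120)&(hsv[...,2]>80)
n,l,s,c=cv2.connectedComponentsWithStats(y.astype(np.uint8))
for i in range(1,n):
    if s[i,4]>2: print('y',c[i].round(1),s[i,4],np.nanmedian(W[l==i],0).round(1))
E
```

```text
roof ((631.9669189453125, 233.46627807617188), (333.1085510253906, 75.37483978271484), 85.2757797241211) (2672, 2)
handle ((533.22607421875, 240.50148010253906), (122.70576477050781, 14.009438514709473), 85.85008239746094) (264, 2) 215.53788619455935
[[444.37513441   0.         316.77256452]
 [  0.         444.37513441 236.49150428]
 [  0.           0.           1.        ]] [[-2.800000e-02 -1.000000e+00  1.000000e-03  9.692100e+01]
 [ 9.930000e-01 -2.800000e-02  1.140000e-01 -5.922050e+02]
 [-1.140000e-01  4.000000e-03  9.930000e-01 -1.211854e+03]
 [ 0.000000e+00  0.000000e+00  0.000000e+00  1.000000e+00]]
rim ((555.9638061523438, -340.70343017578125), 67.07674407958984) 799
y [457.5 233.5] 16 [ 581.3 -283.4  129.7]
y [132.8 246. ] 4 [584.9 607.5   6.2]
y [503.8 251.5] 12 [ 531.3 -399.2  130.8]
y [400.2 261.6] 14 [ 517.5 -151.6   24.3]
y [376.6 288.2] 14 [446.5 -83.2  22.5]
```

```bash
cd pics; python3 -c "
import cv2,numpy as np
cv2.imwrite('zz.png',np.hstack([cv2.resize(cv2.imread(f'z_{n}.png'),(400,400)) for n in ['pot','cap']]))"
```

```text
(no output)
```

View pics/zz.png

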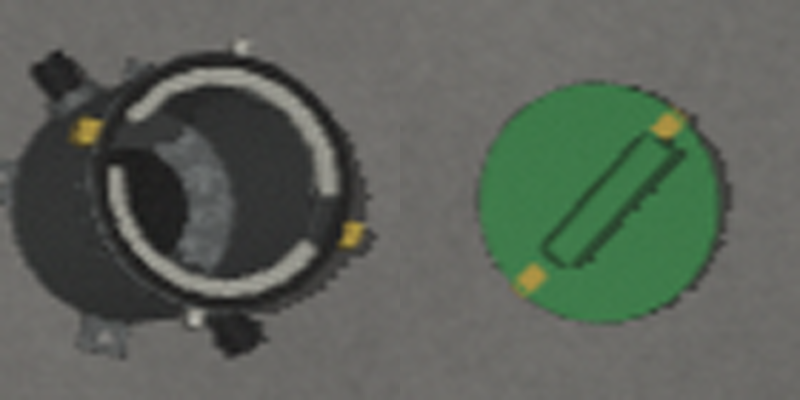

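View pics/z_bin.png

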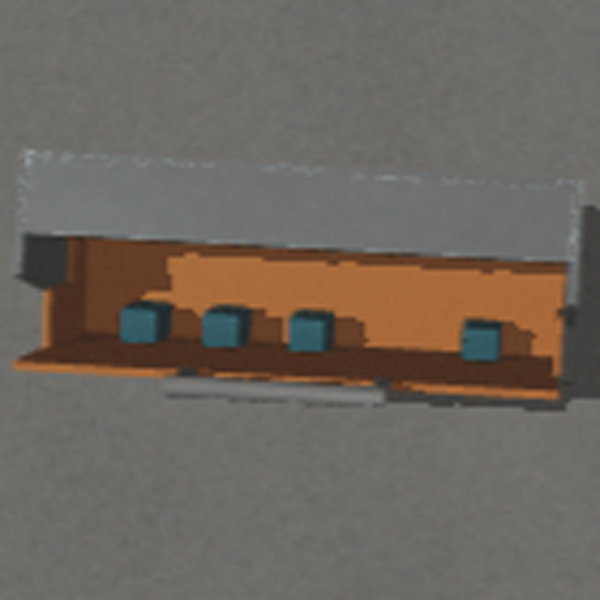

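```bash
python3 -m inch '{"delta_pos": [[-28.4,-21.3,-4],[-28.4,-21.3,-4],[-28.4,-21.3,-4],[-28.4,-21.3,-4],[-28.4,-21.3,-4],[-28.4,-21.3,-4],[-28.4,-21.3,-4],[-28.4,-21.3,-4],[-28.4,-21.3,-4],[-28.4,-21.3,-4],[-28.4,-21.3,0],[-28.4,-21.3,0]], "twist": [[0,0,0],[0,0,0],[0,0,0],[0,0,0],[0,0,0],[0,0,0],[0,0,0],[0,0,0],[0,0,0],[0,0,0],[0,0,0],[0,0,0]], "gripper": [0,0,0,0,0,0,0,0,0,0,0,0]}' 20
python3 -m inch '{"delta_pos": [[0,0,0],[0,0,0],[0,0,0],[0,0,0],[0,0,0],[0,0,0],[0,0,0],[0,0,0],[0,0,0],[0,0,0],[0,0,0]], "twist": [[0,0,0.12],[0,0,0.12],[0,0,0.12],[0,0,0.12],[0,0,0.12],[0,0,0.12],[0,0,0.12],[0,0,0.12],[0,0,0.12],[0,0,0.12],[0,0,0.057]], "gripper": [0,0,0,0,0,0,0,0,0,0,0]}'
cat >> h.py <<'E'
def go(P,theta=None,tilt=None):
    """delta in tool axes from current measured pose to world P; theta = desired tool y heading deg"""
    o=r.get_obs();R=np.array(o['eef_rot']);p=np.array(o['position'])
    d=R.T@(np.array(P)-p); print('tcp',p.round(1),'delta tool',d.round(1),'rows@40',np.linalg.norm(d)/40)
    th=np.degrees(np.arctan2(R[1,1],R[0,1])); print('theta',th.round(2))
    if theta is not None: print('twist about tool z (rad):',round(np.radians((th-theta+180)%360-180),3))
E
python3 - <<'E'
from h import *
st(); go([531.5,240,192],-4.7)
E
```

```text
time_s: 2.75
position: [496.6, 299.7, 271.9]
eef_rot: [[-0.922, 0.386, 0.001], [0.386, 0.922, 0.001], [-0.001, 0.001, -1.0]]
wrist_force: [0.2, 0.3, -0.5]
opening: 85.5
time_s: 3.67
position: [495.7, 301.4, 271.4]
eef_rot: [[0.089, 0.996, 0.0], [0.996, -0.089, 0.0], [0.0, 0.0, -1.0]]
wrist_force: [-0.0, -0.8, -1.2]
opening: 85.2
t 3.67 tcp [495.7 301.4 271.4] open 85.2 F [-0.  -0.8 -1.2]
R [[0.089, 0.996, 0.0], [0.996, -0.089, 0.0], [0.0, 0.0, -1.0]]
q [-0.897  0.394  0.353  1.91  -0.175  0.866 -0.544]
tcp [495.7 301.4 271.4] delta tool [-57.9  41.1  79.4] rows@40 2.6638884751645726
theta -5.13
twist about tool z (rad): -0.007
```

```bash
python3 -m inch '{"delta_pos": [[-29,20.5,0],[-29,20.5,0],[0,0,25],[0,0,25],[0,0,20],[0,0,9],[0,0,0]], "twist": [[0,0,0],[0,0,0],[0,0,0],[0,0,0],[0,0,0],[0,0,0],[0,0,0]], "gripper": [0,0,0,0,0,0,0]}'
python3 - <<'E'
from h import *
p=cap('scene','s1');cv2.imwrite('pics/s1.png',cv2.resize(cv2.cvtColor(p['pixels'][180:420,240:560],cv2.COLOR_RGB2BGR),(800,600)))
W=cloud(p)
go([531.5,240,192],-4.7)
E
```

```text
time_s: 4.25
position: [530.9, 239.7, 190.6]
eef_rot: [[0.083, 0.997, -0.003], [0.997, -0.083, -0.002], [-0.002, -0.003, -1.0]]
wrist_force: [-0.1, -0.4, 1.4]
opening: 85.6
tcp [531.6 239.9 191.9] delta tool [ 0.1 -0.1 -0.1] rows@40 0.003367112275051096
theta -4.75
twist about tool z (rad): -0.001
```

View pics/s1.png

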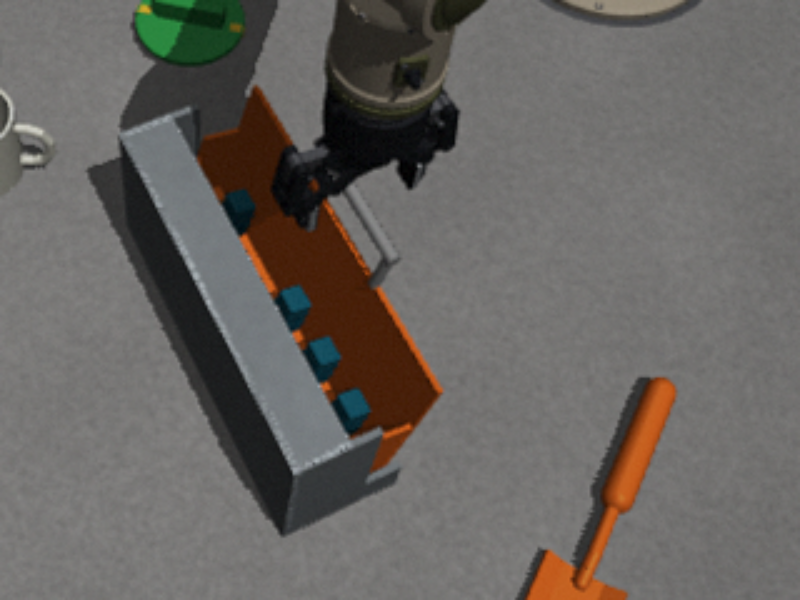

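```bash
python3 -m inch '{"delta_pos": [[0,0,0],[0,0,0],[0,0,0],[0,0,0],[0,0,0],[0,0,0],[0,0,0],[0,0,0],[0,0,0],[0,0,0]], "twist": [[0,0,0],[0,0,0],[0,0,0],[0,0,0],[0,0,0],[0,0,0],[0,0,0],[0,0,0],[0,0,0],[0,0,0]], "gripper": [255,255,255,255,255,255,255,255,255,255]}' 25
python3 - <<'E'
import numpy as np
a=np.linspace(.21,1.05,13);x=-190*np.sin(a);z=190*np.cos(a)
print(np.diff(x).round(1),np.diff(z).round(1))
E
```

```text
time_s: 5.13
position: [531.9, 240.1, 192.7]
eef_rot: [[0.083, 0.997, 0.0], [0.997, -0.083, 0.0], [0.0, 0.0, -1.0]]
wrist_force: [-1.6, 0.6, 5.9]
opening: 11.1
[-12.9 -12.6 -12.3 -11.9 -11.5 -11.  -10.5  -9.9  -9.2  -8.5  -7.8  -7. ] [ -3.2  -4.1  -5.   -5.8  -6.7  -7.5  -8.2  -8.9  -9.6 -10.2 -10.8 -11.3]
```

```bash
python3 -m inch '{"delta_pos": [[0,-12.9,3.2],[0,-12.6,4.1],[0,-12.3,5],[0,-11.9,5.8],[0,-11.5,6.7],[0,-11,7.5]], "twist": [[0,0,0],[0,0,0],[0,0,0],[0,0,0],[0,0,0],[0,0,0]], "gripper": [255,255,255,255,255,255]}'
python3 -m inch '{"delta_pos": [[0,-10.5,8.2],[0,-9.9,8.9],[0,-9.2,9.6],[0,-8.5,10.2],[0,-7.8,10.8],[0,-6,9.5],[0,0,0]], "twist": [[0,0,0],[0,0,0],[0,0,0],[0,0,0],[0,0,0],[0,0,0],[0,0,0]], "gripper": [255,255,255,255,255,255,255]}'
python3 - <<'E'
from h import *
p=cap('scene','s2');cv2.imwrite('pics/s2.png',cv2.resize(cv2.cvtColor(p['pixels'][180:420,240:560],cv2.COLOR_RGB2BGR),(800,600)))
st()
E
```

```text
time_s: 5.63
position: [459.8, 246.1, 160.0]
eef_rot: [[0.083, 0.997, 0.001], [0.997, -0.083, 0.0], [0.0, 0.001, -1.0]]
wrist_force: [0.4, -0.3, 0.1]
opening: 10.9
time_s: 6.22
position: [411.1, 250.9, 102.7]
eef_rot: [[0.084, 0.996, 0.006], [0.996, -0.084, 0.002], [0.002, 0.006, -1.0]]
wrist_force: [8.6, -0.5, -7.2]
opening: 10.7
t 6.27 tcp [411.2 250.9 102.8] open 11.0 F [ 7.8 -0.3 -7. ]
R [[0.084, 0.996, 0.006], [0.996, -0.084, 0.002], [0.002, 0.006, -1.0]]
q [-0.824  0.535  0.222  2.274 -0.322  0.355 -0.414]
```

View pics/s2.png

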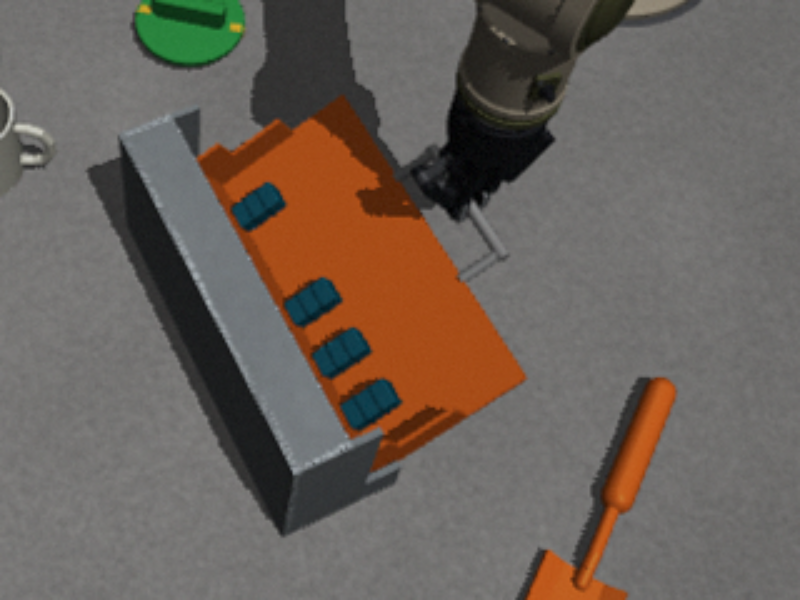

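```bash
python3 -m inch '{"delta_pos": [[0,0,0],[0,0,0],[0,0,-5],[0,0,-20],[0,0,-30],[0,0,-30],[0,0,-30],[0,0,-30]], "twist": [[0,0,0],[0,0,0],[0,0,0],[0,0,0],[0,0,0],[0,0,-0.12],[0,0,-0.12],[0,0,-0.12]], "gripper": [150,150,150,150,120,120,120,120]}'
python3 -m inch '{"delta_pos": [[0,0,0],[0,0,0],[0,0,0],[0,0,0],[0,0,0],[0,0,0],[0,0,0],[0,0,0],[0,0,0],[0,0,0]], "twist": [[0,0,-0.121],[0,0,-0.121],[0,0,-0.121],[0,0,-0.121],[0,0,-0.121],[0,0,-0.121],[0,0,-0.121],[0,0,-0.121],[0,0,-0.121],[0,0,-0.121]], "gripper": [120,120,120,120,120,120,120,120,120,120]}'
python3 - <<'E'
from h import *
st(); go([557,240,200],85.3)
for n in ['top','scene']:
    p=cap(n,n+'3'); W=cloud(p)
    hsv=cv2.cvtColor(p['pixels'],cv2.COLOR_RGB2HSV)
    print(n,pt('bar0_mid',p,8),pt('bin_hinge',p))
    m=(hsv[...,0]>85)&(hsv[...,0]<110)&(hsv[...,1]>120)&(W[...,0]>480)&(W[...,0]<620)&(W[...,1]>60)&(W[...,1]<420)
    k,l,s,c=cv2.connectedComponentsWithStats(cv2.morphologyEx(m.astype(np.uint8),cv2.MORPH_CLOSE,np.ones((3,3))))
    for i in range(1,k):
        if s[i,4]>15: q=W[(l==i)&m]; print(c[i].round(1),s[i],np.nanmedian(q,0).round(1),cv2.minAreaRect(q[:,:2].astype(np.float32)))
p=cap('top','t3');cv2.imwrite('pics/t3.png',cv2.resize(cv2.cvtColor(p['pixels'][150:350,160:360],cv2.COLOR_RGB2BGR),(600,600)))
E
```

```text
time_s: 6.93
position: [407.5, 249.8, 249.5]
eef_rot: [[-0.279, 0.96, -0.0], [0.96, 0.279, -0.001], [-0.001, -0.0, -1.0]]
wrist_force: [-0.1, 0.4, -0.2]
opening: 45.3
time_s: 7.77
position: [407.7, 250.0, 248.1]
eef_rot: [[-0.997, 0.078, -0.0], [0.078, 0.997, -0.001], [0.0, -0.001, -1.0]]
wrist_force: [-0.9, -0.2, -0.4]
opening: 45.2
t 7.77 tcp [407.7 250.  248.1] open 45.2 F [-0.9 -0.2 -0.4]
R [[-0.997, 0.078, -0.0], [0.078, 0.997, -0.001], [0.0, -0.001, -1.0]]
q [-0.649  0.283 -0.026  2.129  0.011  0.73   0.811]
tcp [407.7 250.  248.1] delta tool [-149.7    1.7   48.1] rows@40 3.9301941609901596
theta 85.55
twist about tool z (rad): 0.004
top [(0.63, [549.8, 131.9, 52.0])] [(0.62, [576.5, 235.8, 27.0])]
[218.5 251.7] [216 249   6   5  21] [554.1 348.2  70. ] ((558.4348754882812, 347.6930847167969), (14.336459159851074, 11.343035697937012), 89.14270782470703)
scene [(0.78, [549.9, 136.7, 50.8]), (0.68, [406.7, 250.7, 119.8])] [(0.76, [572.0, 235.8, 24.2])]
[343.  262.1] [333 253  21  19 213] [552.  137.9  58.3] ((550.02294921875, 135.00827026367188), (25.286510467529297, 45.71517562866211), 86.02696990966797)
[364.7 300.2] [354 291  22  19 231] [561.  245.3  59.8] ((558.6903076171875, 244.3167266845703), (24.09880256652832, 47.145904541015625), 83.71653747558594)
[376.2 320.6] [365 311  23  20 244] [565.6 299.   59.5] ((563.9408569335938, 297.2782287597656), (25.680706024169922, 43.37226867675781), 87.07695770263672)
[387.9 341.2] [377 332  23  20 256] [570.3 350.5  59.7] ((568.144775390625, 349.26556396484375), (24.311201095581055, 44.97736740112305), 86.2016830444336)
```

View pics/t3.png

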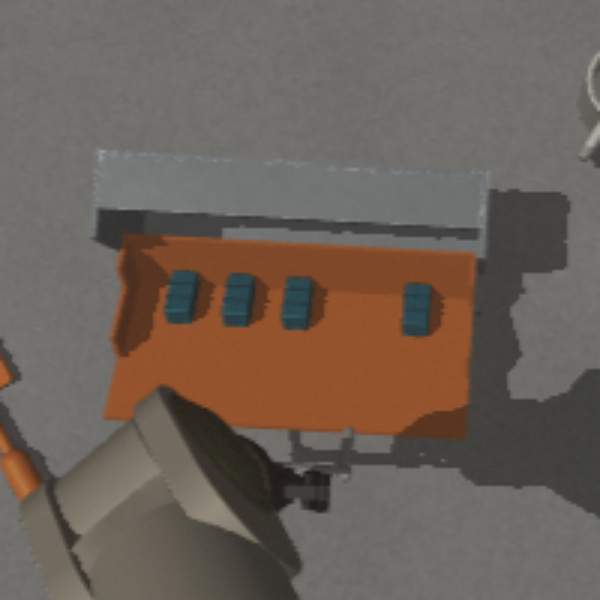

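```bash
python3 - <<'E'
from h import *
p=cap('top'); W=cloud(p); im=p['pixels'].astype(int)
m=(im[...,2]>im[...,0]+15)&(im[...,2]>40)&(W[...,0]>480)&(W[...,0]<640)&(W[...,1]>60)&(W[...,1]<420)
k,l,s,c=cv2.connectedComponentsWithStats(m.astype(np.uint8))
for i in range(1,k):
    if s[i,4]>15: q=W[(l==i)]; print(c[i].round(1),s[i],np.nanmedian(q,0).round(1),cv2.minAreaRect(q[:,:2].astype(np.float32)))
# bin frame
h=np.array([573.5,237.,25.]);yw=np.radians(-4.7);X=np.array([np.cos(yw),np.sin(yw),0]);Y=np.array([-np.sin(yw),np.cos(yw),0])
# handle check: forward tcp(411.2,250.9,~121.7)
print('hinge from handle', np.array([411.2,250.9,121.7])-(-164.8*X+np.array([0,0,94.5])), 'closed', np.array([531.9,240.1,211])+39.6*X-[0,0,185.8])
E
```

```text
[220.  248.6] [215 241  11  17 129] [564.6 345.4  62.6] ((565.6582641601562, 345.8210754394531), (21.321866989135742, 44.76079177856445), 83.36177062988281)
[238.9 249.7] [234 242  10  17 129] [560.2 294.4  62.2] ((561.2328491210938, 294.29754638671875), (21.109172821044922, 44.743431091308594), 85.32154083251953)
[258.7 250.8] [254 243  10  17 128] [555.9 239.9  62.1] ((557.188720703125, 240.5249786376953), (21.750513076782227, 45.487300872802734), 85.33673858642578)
[298.5 253. ] [295 245   8  17 129] [547.4 132.8  62.2] ((548.37353515625, 131.63604736328125), (19.57560920715332, 44.93821716308594), 88.70524597167969)
hinge from handle [575.44584135 237.39653378  27.2       ] closed [571.36684052 236.85523506  25.2       ]
```

```bash
python3 -m inch '{"delta_pos": [[-30,-21,0],[-30,-21,10],[-30,-21,20],[-30,-21,30],[-30,-21,30],[0,0,30],[0,0,20],[0,0,10],[0,0,0]], "twist": [[0,0,0],[0,0,0],[0,0,0],[0,0,0],[0,0,0],[0,0,0.004],[0,0,0],[0,0,0],[0,0,0]], "gripper": [135,135,135,135,135,135,135,135,135]}' 40
python3 - <<'E'
from h import *
st(); go([549,133.8,49],85.3)
p=cap('wrist','w4');print(pt('bar0_mid',p,3)); p=cap('top')
W=cloud(p); im=p['pixels'].astype(int)
p=cap('scene');cv2.imwrite('pics/s4.png',cv2.resize(cv2.cvtColor(p['pixels'][180:420,240:560],cv2.COLOR_RGB2BGR),(800,600)))
E
```

```text
time_s: 8.92
position: [540.8, 138.6, 103.0]
eef_rot: [[-0.996, 0.088, -0.004], [0.088, 0.996, -0.001], [0.004, -0.002, -1.0]]
wrist_force: [0.3, 0.1, -0.1]
opening: 40.0
t 8.92 tcp [540.8 138.6 103. ] open 40.0 F [ 0.3  0.1 -0.1]
R [[-0.996, 0.088, -0.004], [0.088, 0.996, -0.001], [0.004, -0.002, -1.0]]
q [-0.355  0.583  0.003  2.088 -0.004  0.475  1.134]
tcp [540.8 138.6 103. ] delta tool [-8.8 -4.  53.9] rows@40 1.3695201295075656
theta 84.95
twist about tool z (rad): -0.006
[(0.86, [546.0, 131.4, 47.3])]
```

View pics/w4.png

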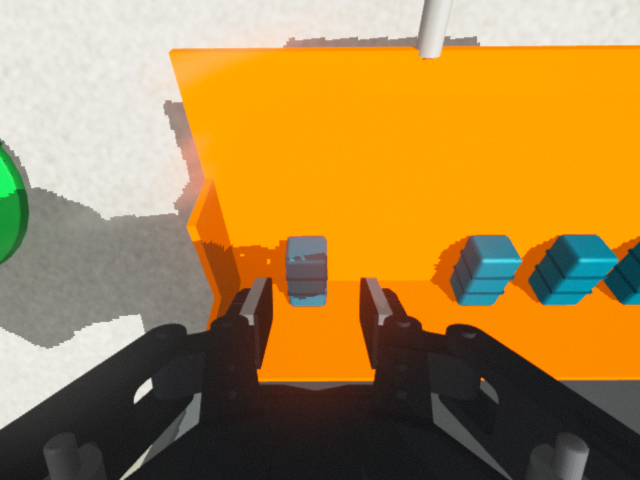

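View pics/s4.png

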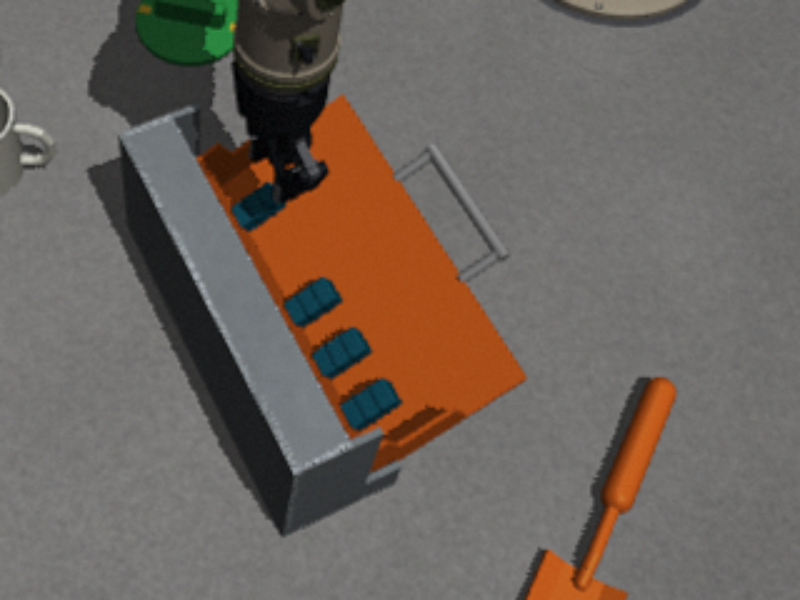

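```bash
python3 -m inch '{"delta_pos": [[-7.7,-5.3,0],[0,0,22],[0,0,20],[0,0,10],[0,0,2],[0,0,0],[0,0,0]], "twist": [[0,0,0],[0,0,0],[0,0,0],[0,0,0],[0,0,0],[0,0,0],[0,0,0]], "gripper": [135,135,135,135,135,135,135]}'
python3 -m inch '{"delta_pos": [[0,0,0],[0,0,0],[0,0,0],[0,0,0],[0,0,0]], "twist": [[0,0,0],[0,0,0],[0,0,0],[0,0,0],[0,0,0]], "gripper": [255,255,255,255,255]}' 40
```

```text
time_s: 9.7
position: [549.8, 132.8, 51.8]
eef_rot: [[-0.996, 0.088, 0.001], [0.088, 0.996, 0.0], [-0.001, 0.0, -1.0]]
wrist_force: [-0.2, 0.6, 0.5]
opening: 40.0
time_s: 10.12
position: [549.9, 132.9, 52.1]
eef_rot: [[-0.996, 0.088, 0.002], [0.088, 0.996, 0.0], [-0.002, 0.001, -1.0]]
wrist_force: [0.0, -0.3, 6.8]
opening: 23.2
```

```bash
python3 -m inch '{"delta_pos": [[0,0,-10],[0,0,-20],[0,0,-30],[0,0,-35],[0,0,-35],[0,0,-20]], "twist": [[0,0,0],[0,0,0],[0,0,0],[0,0,0],[0,0,0],[0,0,0]], "gripper": [255,255,255,255,255,255]}'
python3 - <<'E'
from h import *
go([556,-341,200],85.3)
p=cap('wrist','w5')
E
```

```text
time_s: 10.62
position: [550.0, 133.0, 205.5]
eef_rot: [[-0.996, 0.088, 0.004], [0.088, 0.996, 0.001], [-0.004, 0.002, -1.0]]
wrist_force: [1.8, 0.8, -0.3]
opening: 22.5
tcp [550.  133.  205.5] delta tool [ -47.6 -471.6    4.9] rows@40 11.85104830217561
theta 84.96
twist about tool z (rad): -0.006
```

View pics/w5.png

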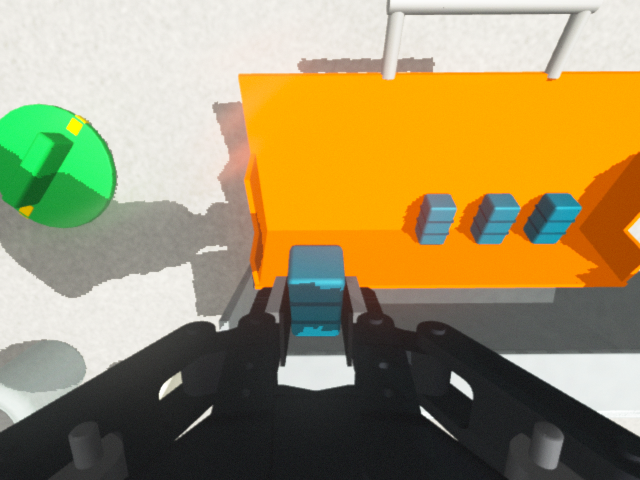

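```bash
python3 -m inch '{"delta_pos": [[-4,-39,0],[-4,-39,0],[-4,-39,0],[-4,-39,0],[-4,-39,0],[-4,-39,0],[-4,-39,0],[-4,-39,0],[-4,-39,0],[-4,-39,0],[-4,-39,0],[-4,-39,0]], "twist": [[0,0,0],[0,0,0],[0,0,0],[0,0,0],[0,0,0],[0,0,0],[0,0,0],[0,0,0],[0,0,0],[0,0,0],[0,0,0],[0,0,0]], "gripper": [255,255,255,255,255,255,255,255,255,255,255,255]}'
python3 - <<'E'
from h import *
go([554,-341,150],85.3); p=cap('wrist','w6');print(pt('pot_mouth',p),pt('pot',p));st()
E
```

```text
time_s: 11.67
position: [555.4, -339.5, 201.7]
eef_rot: [[-0.996, 0.088, 0.0], [0.088, 0.996, -0.0], [-0.0, 0.0, -1.0]]
wrist_force: [1.0, 0.5, -0.9]
opening: 23.1
tcp [ 555.4 -339.5  201.7] delta tool [ 1.3 -1.7 51.7] rows@40 1.2940838774533578
theta 84.97
twist about tool z (rad): -0.006
[(0.61, [558.2, -343.9, 132.3])] [(0.78, [558.6, -338.9, 0.2]), (0.38, [483.6, -117.5, 35.1])]
t 11.82 tcp [ 554.6 -341.6  201.3] open 23.2 F [-0.3  0.2 -1.1]
R [[-0.996, 0.093, -0.0], [0.093, 0.996, -0.002], [0.0, -0.002, -1.0]]
q [ 0.453  0.541  0.016  1.807 -0.01   0.792  1.951]
```

View pics/w6.png

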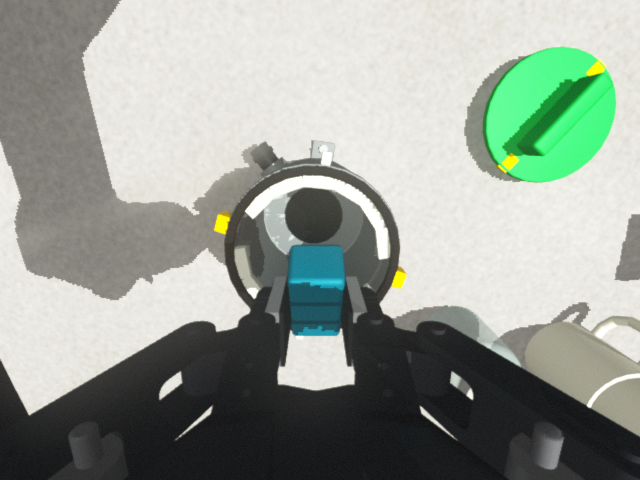

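```bash
python3 -m inch '{"delta_pos": [[0,0,25],[0,0,25],[0,0,18],[0,0,8],[0,0,0],[0,0,0],[0,0,0],[0,0,0],[0,0,-30],[0,0,-40]], "twist": [[0,0,0],[0,0,0],[0,0,0],[0,0,0],[0,0,0],[0,0,0],[0,0,0],[0,0,0],[0,0,0],[0,0,0]], "gripper": [255,255,255,255,255,140,140,140,140,140]}'
python3 - <<'E'
from h import *
go([557,241.5,120],85.3); p=cap('wrist','w7');p=cap('top','t7'); print(pt('cap_grip',p))
im=p['pixels'];c=(478,246);cv2.imwrite('pics/t7.png',cv2.resize(cv2.cvtColor(im[200:290,430:520],cv2.COLOR_RGB2BGR),(500,500)))
E
```

```text
time_s: 12.65
position: [554.6, -336.6, 193.8]
eef_rot: [[-0.996, 0.087, -0.004], [0.087, 0.996, 0.002], [0.005, 0.002, -1.0]]
wrist_force: [-0.0, 0.3, 0.4]
opening: 38.3
tcp [ 554.6 -336.6  193.8] delta tool [ 47.8 576.   75.2] rows@40 14.570928685176824
theta 84.98
twist about tool z (rad): -0.006
[(0.73, [481.5, -115.1, 34.4]), (0.63, [406.4, 250.2, 122.3])]
```

View pics/w7.png

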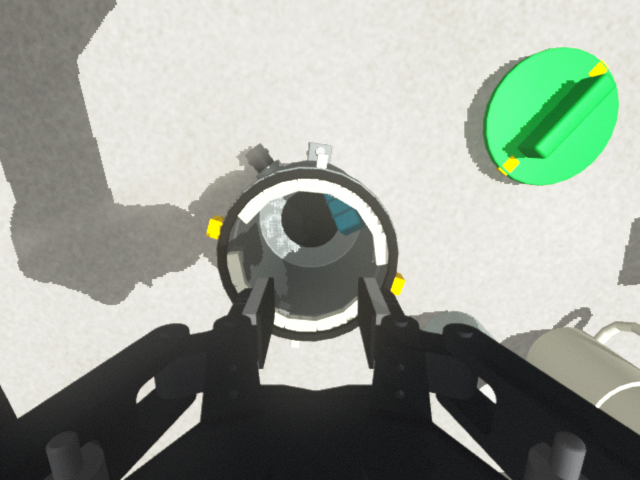

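```bash
python3 -m inch '{"delta_pos": [[3,38,0],[3,38,0],[3,38,0],[3,38,0],[3,38,0],[3,38,0],[3,38,0],[3,38,0],[3,38,0],[3,38,0],[3,38,0],[3,38,0]], "twist": [[0,0,0],[0,0,0],[0,0,0],[0,0,0],[0,0,0],[0,0,0],[0,0,0],[0,0,0],[0,0,0],[0,0,0],[0,0,0],[0,0,0]], "gripper": [140,140,140,140,140,140,140,140,140,140,140,140]}'
python3 -m inch '{"delta_pos": [[3,38,0],[3,38,10],[3,38,20],[0,0,30],[0,0,20],[0,0,0]], "twist": [[0,0,0],[0,0,0],[0,0,0],[0,0,0],[0,0,0],[0,0,0]], "gripper": [135,135,135,135,135,135]}'
python3 - <<'E'
from h import *
p=cap('wrist','w8');print(pt('bar0_mid',p,3)); go([557.5,240.5,50],85.3)
E
```

```text
time_s: 13.8
position: [559.7, 121.7, 195.0]
eef_rot: [[-0.996, 0.088, 0.0], [0.088, 0.996, 0.0], [-0.0, 0.0, -1.0]]
wrist_force: [0.6, -0.3, 0.3]
opening: 38.6
time_s: 14.3
position: [558.6, 233.0, 111.8]
eef_rot: [[-0.996, 0.086, -0.006], [0.086, 0.996, -0.003], [0.005, -0.003, -1.0]]
wrist_force: [-0.3, -1.4, -0.1]
opening: 40.4
[]
tcp [560.8 232.5 115.4] delta tool [ 3.9  7.8 65.4] rows@40 1.6488819648246917
theta 84.95
twist about tool z (rad): -0.006
```

View pics/w8.png

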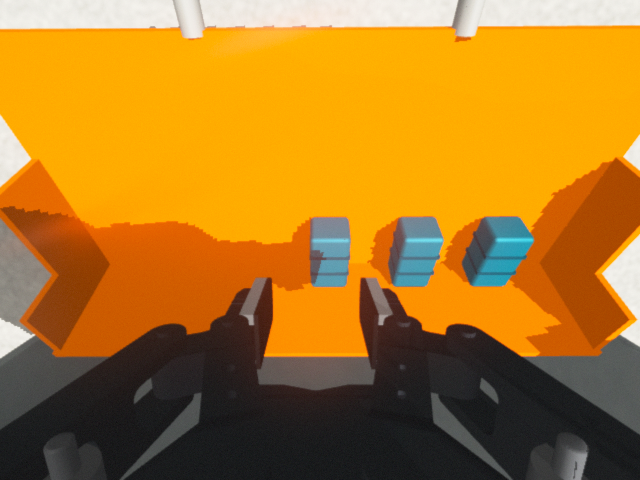

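```bash
python3 -m inch '{"delta_pos": [[4,8,0],[0,0,25],[0,0,22],[0,0,14],[0,0,4],[0,0,0],[0,0,0]], "twist": [[0,0,0],[0,0,0],[0,0,0],[0,0,0],[0,0,0],[0,0,0],[0,0,0]], "gripper": [135,135,135,135,135,135,135]}'
python3 -m inch '{"delta_pos": [[0,0,0],[0,0,0],[0,0,0],[0,0,0],[0,0,0]], "twist": [[0,0,0],[0,0,0],[0,0,0],[0,0,0],[0,0,0]], "gripper": [255,255,255,255,255]}' 40
python3 -m inch '{"delta_pos": [[0,0,-10],[0,0,-20],[0,0,-30],[0,0,-35],[0,0,-35],[0,0,-20]], "twist": [[0,0,0],[0,0,0],[0,0,0],[0,0,0],[0,0,0],[0,0,0]], "gripper": [255,255,255,255,255,255]}'
python3 - <<'E'
from h import *
go([555,-340,200],85.3)
p=cap('wrist','w9')
E
```

```text
time_s: 14.98
position: [558.6, 241.6, 52.0]
eef_rot: [[-0.996, 0.088, 0.002], [0.088, 0.996, 0.001], [-0.001, 0.001, -1.0]]
wrist_force: [0.9, 0.7, -0.2]
opening: 39.9
time_s: 15.4
position: [558.7, 241.6, 52.3]
eef_rot: [[-0.996, 0.088, 0.002], [0.088, 0.996, 0.001], [-0.002, 0.001, -1.0]]
wrist_force: [-1.0, -0.5, 5.5]
opening: 22.8
time_s: 15.9
position: [558.9, 241.6, 205.7]
eef_rot: [[-0.996, 0.088, 0.004], [0.088, 0.996, 0.002], [-0.004, 0.003, -1.0]]
wrist_force: [0.1, 0.5, -0.4]
opening: 22.9
tcp [558.9 241.6 205.7] delta tool [ -47.3 -579.7    4.4] rows@40 14.540075880150624
theta 84.95
twist about tool z (rad): -0.006
```

View pics/w9.png

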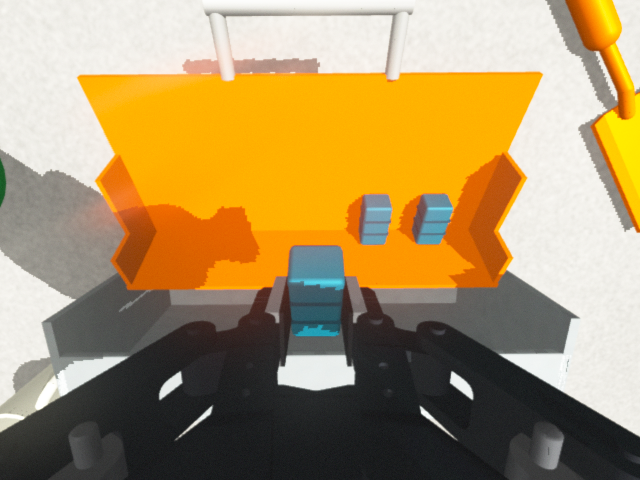

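Bar 2 is held squarely (316, 290). Carry it to the pot.

```bash
python3 -m inch '{"delta_pos": [[-3.2,-38.6,0],[-3.2,-38.6,0],[-3.2,-38.6,0],[-3.2,-38.6,0],[-3.2,-38.6,0],[-3.2,-38.6,0],[-3.2,-38.6,0],[-3.2,-38.6,0],[-3.2,-38.6,0],[-3.2,-38.6,0],[-3.2,-38.6,0],[-3.2,-38.6,0]], "twist": [[0,0,0],[0,0,0],[0,0,0],[0,0,0],[0,0,0],[0,0,0],[0,0,0],[0,0,0],[0,0,0],[0,0,0],[0,0,0],[0,0,0]], "gripper": [255,255,255,255,255,255,255,255,255,255,255,255]}'
python3 -m inch '{"delta_pos": [[-3.2,-38.6,0],[-3.2,-38.6,0],[-3.2,-38.6,0],[0,0,0],[0,0,0]], "twist": [[0,0,0],[0,0,0],[0,0,0],[0,0,0],[0,0,0]], "gripper": [255,255,255,255,255]}'
python3 - <<'E'
from h import *
go([554,-341,125],85.3); p=cap('wrist','w10')
E
```

```text
time_s: 16.95
position: [555.1, -225.5, 201.8]
eef_rot: [[-0.996, 0.088, 0.001], [0.088, 0.996, -0.0], [-0.001, -0.0, -1.0]]
wrist_force: [1.1, 0.4, -0.4]
opening: 23.0
time_s: 17.37
position: [553.7, -342.7, 201.2]
eef_rot: [[-0.996, 0.093, 0.0], [0.093, 0.996, -0.001], [-0.0, -0.001, -1.0]]
wrist_force: [-0.4, 0.6, -1.6]
opening: 23.1
tcp [ 553.7 -342.7  201.2] delta tool [-0.1  1.8 76.2] rows@40 1.9065422420173774
theta 84.69
twist about tool z (rad): -0.011
```

View pics/w10.png

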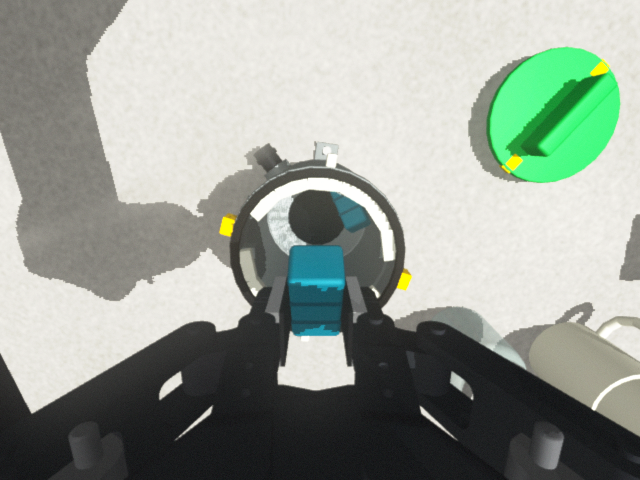

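```bash
python3 -m inch '{"delta_pos": [[0,1.8,25],[0,0,25],[0,0,18],[0,0,8],[0,0,0],[0,0,0],[0,0,0],[0,0,0],[0,0,-30],[0,0,-40],[0,0,0],[0,0,0]], "twist": [[0,0,0],[0,0,0],[0,0,0],[0,0,0],[0,0,0],[0,0,0],[0,0,0],[0,0,0],[0,0,0],[0,0,0],[0,0,0],[0,0,0]], "gripper": [255,255,255,255,255,140,140,140,140,140,140,140]}'
python3 - <<'E'
from h import *
p=cap('wrist','w11'); go([562.5,295.5,195],85.3)
E
```

```text
time_s: 18.42
position: [556.5, -338.8, 198.3]
eef_rot: [[-0.996, 0.088, 0.006], [0.088, 0.996, -0.003], [-0.006, -0.002, -1.0]]
wrist_force: [0.0, -0.4, -1.2]
opening: 38.3
tcp [ 555.6 -338.2  196.5] delta tool [4.880e+01 6.318e+02 6.000e-01] rows@40 15.843207119618176
theta 84.97
twist about tool z (rad): -0.006
```

View pics/w11.png

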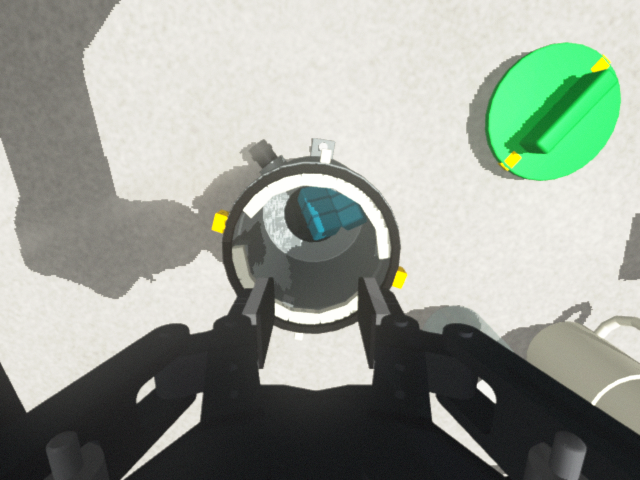

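Two bars in the pot (325, 210). Back for the third.

```bash
python3 -m inch '{"delta_pos": [[3,39.5,0],[3,39.5,0],[3,39.5,0],[3,39.5,0],[3,39.5,0],[3,39.5,0],[3,39.5,0],[3,39.5,0],[3,39.5,0],[3,39.5,0],[3,39.5,0],[3,39.5,0]], "twist": [[0,0,0],[0,0,0],[0,0,0],[0,0,0],[0,0,0],[0,0,0],[0,0,0],[0,0,0],[0,0,0],[0,0,0],[0,0,0],[0,0,0]], "gripper": [140,140,140,140,140,140,140,140,140,140,140,140]}'
python3 -m inch '{"delta_pos": [[3,39.5,0],[3,39.5,0],[3,39.5,20],[3,39.5,30],[0,0,30],[0,0,0],[0,0,0]], "twist": [[0,0,0],[0,0,0],[0,0,0],[0,0,0],[0,0,0],[0,0,0],[0,0,0]], "gripper": [140,140,140,140,140,140,140]}'
python3 - <<'E'
from h import *
p=cap('wrist','w12');print(pt('bar0_mid',p,3)); go([562.5,295,50],85.3)
E
```

```text
time_s: 19.47
position: [559.9, 139.2, 193.9]
eef_rot: [[-0.996, 0.088, -0.001], [0.088, 0.996, -0.0], [0.001, -0.001, -1.0]]
wrist_force: [1.0, 0.0, -0.1]
opening: 38.5
time_s: 20.05
position: [561.1, 286.2, 118.8]
eef_rot: [[-0.996, 0.087, -0.004], [0.087, 0.996, -0.003], [0.004, -0.003, -1.0]]
wrist_force: [0.1, -0.3, 0.6]
opening: 38.7
[]
tcp [563.2 285.8 121.5] delta tool [ 1.5  9.1 71.5] rows@40 1.8029357772380243
theta 84.87
twist about tool z (rad): -0.007
```

View pics/w12.png

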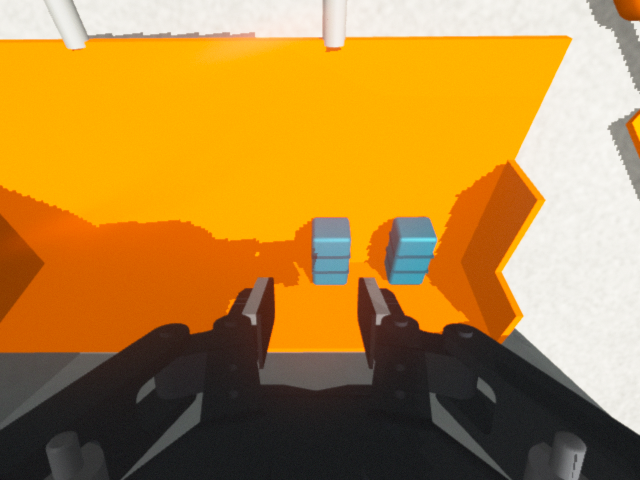

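```bash
python3 -m inch '{"delta_pos": [[1.5,9.3,0],[0,0,25],[0,0,25],[0,0,16],[0,0,4],[0,0,0],[0,0,0]], "twist": [[0,0,0],[0,0,0],[0,0,0],[0,0,0],[0,0,0],[0,0,0],[0,0,0]], "gripper": [140,140,140,140,140,140,140]}'
python3 -m inch '{"delta_pos": [[0,0,0],[0,0,0],[0,0,0],[0,0,0],[0,0,0]], "twist": [[0,0,0],[0,0,0],[0,0,0],[0,0,0],[0,0,0]], "gripper": [255,255,255,255,255]}' 40
python3 -m inch '{"delta_pos": [[0,0,-10],[0,0,-20],[0,0,-30],[0,0,-35],[0,0,-35],[0,0,-20]], "twist": [[0,0,0],[0,0,0],[0,0,0],[0,0,0],[0,0,0],[0,0,0]], "gripper": [255,255,255,255,255,255]}'
python3 - <<'E'
from h import *
go([555,-340,200],85.3)
p=cap('wrist','w13')
E
```

```text
time_s: 20.73
position: [562.8, 296.7, 52.1]
eef_rot: [[-0.996, 0.088, 0.002], [0.088, 0.996, 0.001], [-0.001, 0.001, -1.0]]
wrist_force: [0.1, -0.6, 0.7]
opening: 38.1
time_s: 21.15
position: [562.9, 296.8, 52.6]
eef_rot: [[-0.996, 0.088, 0.002], [0.088, 0.996, 0.001], [-0.002, 0.002, -1.0]]
wrist_force: [-0.5, -0.8, 7.5]
opening: 22.8
time_s: 21.65
position: [562.9, 296.9, 205.7]
eef_rot: [[-0.996, 0.088, 0.004], [0.088, 0.996, 0.003], [-0.004, 0.003, -1.0]]
wrist_force: [1.0, 0.1, -0.5]
opening: 23.1
tcp [562.9 296.9 205.7] delta tool [ -48.1 -635.1    4.1] rows@40 15.923714108615462
theta 84.95
twist about tool z (rad): -0.006
```

View pics/w13.png

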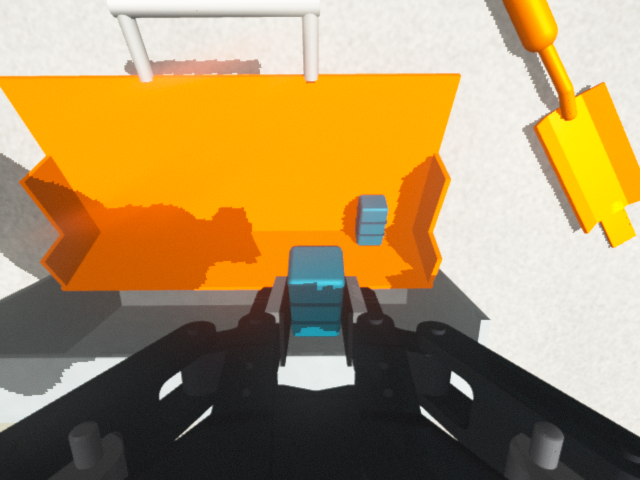

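Third bar held. Carry and drop, slightly to the robot side of the pot to spread them.

```bash
python3 -m inch '{"delta_pos": [[-3,-39.7,0],[-3,-39.7,0],[-3,-39.7,0],[-3,-39.7,0],[-3,-39.7,0],[-3,-39.7,0],[-3,-39.7,0],[-3,-39.7,0],[-3,-39.7,0],[-3,-39.7,0],[-3,-39.7,0],[-3,-39.7,0]], "twist": [[0,0,0],[0,0,0],[0,0,0],[0,0,0],[0,0,0],[0,0,0],[0,0,0],[0,0,0],[0,0,0],[0,0,0],[0,0,0],[0,0,0]], "gripper": [255,255,255,255,255,255,255,255,255,255,255,255]}'
python3 -m inch '{"delta_pos": [[-3,-39.7,0],[-3,-39.7,0],[-3,-39.7,0],[-3,-39.7,0],[0,0,0],[0,0,0]], "twist": [[0,0,0],[0,0,0],[0,0,0],[0,0,0],[0,0,0],[0,0,0]], "gripper": [255,255,255,255,255,255]}'
python3 - <<'E'
from h import *
go([552,-341,125],85.3); o=r.get_obs(); print(o['opening'])
E
```

```text
time_s: 22.7
position: [555.5, -183.2, 201.7]
eef_rot: [[-0.996, 0.088, 0.001], [0.088, 0.996, -0.0], [-0.001, -0.0, -1.0]]
wrist_force: [0.3, 0.7, -0.6]
opening: 22.7
time_s: 23.2
position: [552.8, -343.7, 201.2]
eef_rot: [[-0.996, 0.093, 0.0], [0.093, 0.996, -0.001], [-0.0, -0.001, -1.0]]
wrist_force: [-0.6, 1.5, -1.2]
opening: 22.8
tcp [ 552.8 -343.7  201.2] delta tool [ 1.   2.7 76.2] rows@40 1.9070106329396777
theta 84.68
twist about tool z (rad): -0.011
22.823083063253723
```

```bash
python3 -m inch '{"delta_pos": [[1,2.7,25],[0,0,25],[0,0,18],[0,0,8],[0,0,0],[0,0,0],[0,0,0],[0,0,0],[0,0,-30],[0,0,-40],[0,0,0],[0,0,0]], "twist": [[0,0,0],[0,0,0],[0,0,0],[0,0,0],[0,0,0],[0,0,0],[0,0,0],[0,0,0],[0,0,0],[0,0,0],[0,0,0],[0,0,0]], "gripper": [255,255,255,255,255,140,140,140,140,140,140,140]}'
python3 - <<'E'
from h import *
p=cap('wrist','w14'); go([567,347.5,195],85.3)
E
```

```text
time_s: 24.2
position: [554.7, -338.7, 198.3]
eef_rot: [[-0.996, 0.088, 0.006], [0.088, 0.996, -0.003], [-0.006, -0.002, -1.0]]
wrist_force: [-0.2, -0.5, -0.9]
opening: 38.4
tcp [ 553.8 -338.1  196.5] delta tool [4.700e+01 6.841e+02 5.000e-01] rows@40 17.142054682091814
theta 84.97
twist about tool z (rad): -0.006
```

View pics/w14.png

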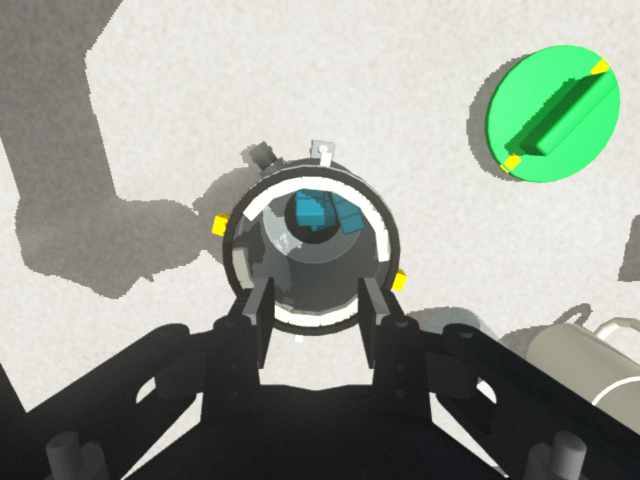

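```bash
python3 -m inch '{"delta_pos": [[2.8,40,0],[2.8,40,0],[2.8,40,0],[2.8,40,0],[2.8,40,0],[2.8,40,0],[2.8,40,0],[2.8,40,0],[2.8,40,0],[2.8,40,0],[2.8,40,0],[2.8,40,0]], "twist": [[0,0,0],[0,0,0],[0,0,0],[0,0,0],[0,0,0],[0,0,0],[0,0,0],[0,0,0],[0,0,0],[0,0,0],[0,0,0],[0,0,0]], "gripper": [140,140,140,140,140,140,140,140,140,140,140,140]}'
python3 -m inch '{"delta_pos": [[2.6,40,0],[2.6,40,0],[2.6,40,0],[2.6,40,20],[2.6,40,30],[0,0,30],[0,0,0],[0,0,0]], "twist": [[0,0,0],[0,0,0],[0,0,0],[0,0,0],[0,0,0],[0,0,0],[0,0,0],[0,0,0]], "gripper": [140,140,140,140,140,140,140,140]}'
python3 - <<'E'
from h import *
p=cap('wrist','w15');print(pt('bar0_mid',p,3)); go([567,347.5,50],85.3)
E
```

```text
time_s: 25.25
position: [561.0, 145.2, 194.0]
eef_rot: [[-0.996, 0.088, -0.001], [0.088, 0.996, -0.0], [0.001, -0.001, -1.0]]
wrist_force: [0.9, -0.8, 0.2]
opening: 38.5
time_s: 25.92
position: [564.8, 333.2, 119.1]
eef_rot: [[-0.996, 0.087, -0.004], [0.087, 0.996, -0.003], [0.004, -0.004, -1.0]]
wrist_force: [0.1, 0.0, 0.7]
opening: 38.7
[]
tcp [566.9 332.9 122. ] delta tool [ 1.3 14.5 72. ] rows@40 1.8360498877986156
theta 84.87
twist about tool z (rad): -0.007
```

View pics/w15.png

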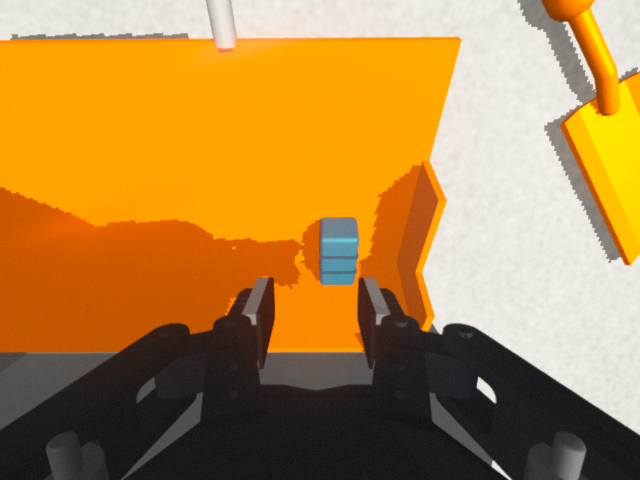

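```bash
python3 -m inch '{"delta_pos": [[1.5,14.2,0],[0,0,25],[0,0,25],[0,0,16],[0,0,4],[0,0,0],[0,0,0]], "twist": [[0,0,0],[0,0,0],[0,0,0],[0,0,0],[0,0,0],[0,0,0],[0,0,0]], "gripper": [135,135,135,135,135,135,135]}'
python3 -m inch '{"delta_pos": [[0,0,0],[0,0,0],[0,0,0],[0,0,0],[0,0,0]], "twist": [[0,0,0],[0,0,0],[0,0,0],[0,0,0],[0,0,0]], "gripper": [255,255,255,255,255]}' 40
python3 -m inch '{"delta_pos": [[0,0,-10],[0,0,-20],[0,0,-30],[0,0,-35],[0,0,-35],[0,0,-20]], "twist": [[0,0,0],[0,0,0],[0,0,0],[0,0,0],[0,0,0],[0,0,0]], "gripper": [255,255,255,255,255,255]}'
python3 - <<'E'
from h import *
go([563,-340,200],85.3)
p=cap('wrist','w16')
E
```

```text
time_s: 26.6
position: [566.9, 348.9, 52.6]
eef_rot: [[-0.996, 0.088, 0.002], [0.088, 0.996, 0.001], [-0.001, 0.001, -1.0]]
wrist_force: [0.5, 0.1, 1.0]
opening: 40.1
time_s: 27.02
position: [567.0, 348.9, 53.0]
eef_rot: [[-0.996, 0.088, 0.002], [0.088, 0.996, 0.002], [-0.002, 0.002, -1.0]]
wrist_force: [-0.5, -1.0, 6.5]
opening: 22.7
time_s: 27.52
position: [567.0, 349.0, 206.3]
eef_rot: [[-0.996, 0.088, 0.004], [0.088, 0.996, 0.003], [-0.004, 0.003, -1.0]]
wrist_force: [-0.3, 0.9, 0.8]
opening: 23.0
tcp [567.  349.  206.3] delta tool [ -56.6 -686.7    4.4] rows@40 17.22514137540979
theta 84.95
twist about tool z (rad): -0.006
```

View pics/w16.png

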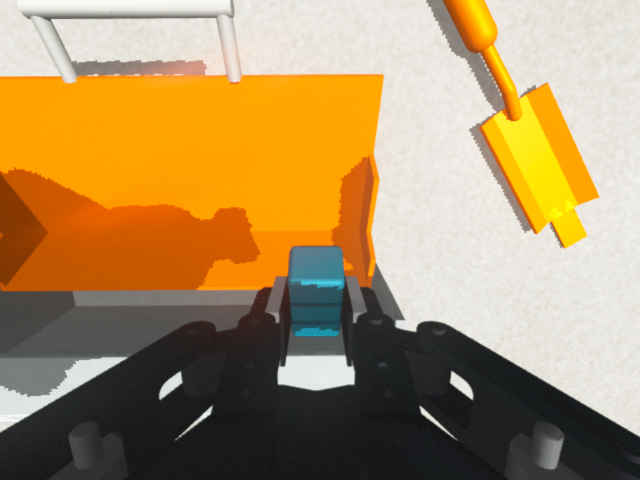

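```bash
python3 -m inch '{"delta_pos": [[-3,-40.4,0],[-3,-40.4,0],[-3,-40.4,0],[-3,-40.4,0],[-3,-40.4,0],[-3,-40.4,0],[-3,-40.4,0],[-3,-40.4,0],[-3,-40.4,0],[-3,-40.4,0],[-3,-40.4,0],[-3,-40.4,0]], "twist": [[0,0,0],[0,0,0],[0,0,0],[0,0,0],[0,0,0],[0,0,0],[0,0,0],[0,0,0],[0,0,0],[0,0,0],[0,0,0],[0,0,0]], "gripper": [255,255,255,255,255,255,255,255,255,255,255,255]}'
python3 -m inch '{"delta_pos": [[-3.2,-40.4,0],[-3.2,-40.4,0],[-3.2,-40.4,0],[-3.2,-40.4,0],[-3.2,-40.4,0],[0,0,0],[0,0,0],[0,0,0]], "twist": [[0,0,0],[0,0,0],[0,0,0],[0,0,0],[0,0,0],[0,0,0],[0,0,0],[0,0,0]], "gripper": [255,255,255,255,255,255,255,255]}'
python3 - <<'E'
from h import *
go([559,-341,125],85.3); o=r.get_obs(); print(o['opening']);p=cap('wrist','w17')
E
```

```text
time_s: 28.57
position: [558.9, -139.5, 202.1]
eef_rot: [[-0.996, 0.088, 0.001], [0.088, 0.996, -0.0], [-0.001, 0.0, -1.0]]
wrist_force: [1.8, 0.2, -0.3]
opening: 23.1
time_s: 29.23
position: [557.3, -339.9, 201.5]
eef_rot: [[-0.996, 0.088, 0.0], [0.088, 0.996, 0.001], [-0.0, 0.001, -1.0]]
wrist_force: [0.0, 1.2, 0.3]
opening: 23.0
tcp [ 557.3 -339.9  201.5] delta tool [-1.8 -1.  76.5] rows@40 1.9125175159145855
theta 84.94
twist about tool z (rad): -0.006
22.958989086145426
```

View pics/w17.png

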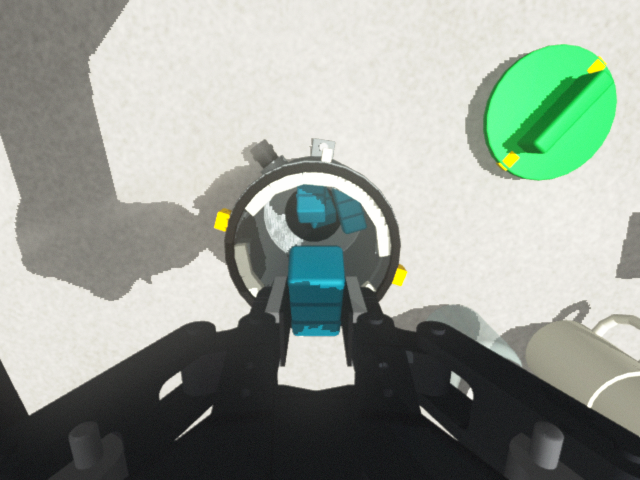

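```bash
python3 -m inch '{"delta_pos": [[-3,-1,25],[0,0,25],[0,0,18],[0,0,8],[0,0,0],[0,0,0],[0,0,0],[0,0,0],[0,0,-30],[0,0,-40],[0,0,-40],[0,0,-40]], "twist": [[0,0,0],[0,0,0],[0,0,0],[0,0,0],[0,0,0],[0,0,0],[0,0,0],[0,0,0],[0,0,0],[0,0,0],[0,0,0],[0,0,0]], "gripper": [255,255,255,255,255,140,140,140,140,140,140,140]}'
python3 -m inch '{"delta_pos": [[15,0,0],[15,0,0],[15,0,0],[15,0,0],[0,0,0],[0,0,0],[0,0,0]], "twist": [[0,0,0],[0,0,0],[0,0,0],[0,0,0],[0,0,0],[0,0,0],[0,0,0]], "gripper": [100,100,100,100,100,100,100]}'
python3 - <<'E'
from h import *
p=cap('wrist','w18'); W=cloud(p); im=p['pixels'].astype(int)
m=(im[...,2]>im[...,0]+30)&(np.hypot(W[...,0]-556,W[...,1]+341)<52)
print('bars px',m.sum(),'z range',np.nanpercentile(W[m][:,2],[1,10,50,90,99]).round(1))
print(pt('pot_mouth',p),pt('cap_grip',p))
hsv=cv2.cvtColor(p['pixels'],cv2.COLOR_RGB2HSV)
y=(hsv[...,0]>22)&(hsv[...,0]<34)&(hsv[...,1]>150)&(hsv[...,2]>120)
n,l,s,c=cv2.connectedComponentsWithStats(y.astype(np.uint8))
for i in range(1,n):
    if s[i,4]>20: print('y',c[i].round(1),s[i,4],np.nanmedian(W[l==i],0).round(1))
rim=(np.abs(W[...,2]-132)<9)&(np.hypot(W[...,0]-556,W[...,1]+341)<75); q=W[rim]
print('rim',cv2.minEnclosingCircle(q[:,:2].astype(np.float32)),len(q))
g=(hsv[...,0]>45)&(hsv[...,0]<80)&(hsv[...,1]>120)
bar=g&(W[...,2]>42)&(W[...,2]<58)
print('grip',cv2.minAreaRect(W[bar][:,:2].astype(np.float32)),bar.sum(),np.median(W[bar],0))
st()
E
```

```text
time_s: 30.28
position: [560.3, -341.5, 278.0]
eef_rot: [[-0.996, 0.088, 0.001], [0.088, 0.996, -0.0], [-0.001, -0.0, -1.0]]
wrist_force: [1.2, -0.9, 0.8]
opening: 38.5
time_s: 30.87
position: [501.7, -336.3, 276.0]
eef_rot: [[-0.996, 0.087, 0.002], [0.087, 0.996, -0.001], [-0.002, -0.0, -1.0]]
wrist_force: [-0.2, -0.6, 0.2]
opening: 52.1
bars px 1110 z range [21.3 39.1 55.  74.7 77.1]
[(0.88, [558.0, -342.6, 131.2])] [(0.79, [485.0, -117.3, 37.5])]
y [533.3 136. ] 98 [448.5 -83.3  23.9]
y [469.7 203.8] 87 [ 520.4 -152.5   23.8]
y [250.1 260.8] 131 [ 532.5 -400.   131.6]
rim ((558.1892700195312, -343.2123718261719), 66.83485412597656) 5549
grip ((484.2325439453125, -118.84471893310547), (16.75754737854004, 75.63330078125), 46.3380241394043) 1210 [ 482.89130306 -119.84993167   50.52600891]
t 31.02 tcp [ 501.6 -336.2  275.2] open 51.7 F [ 0.7 -0.3  0.1]
R [[-0.996, 0.087, 0.001], [0.087, 0.996, -0.0], [-0.001, -0.0, -1.0]]
q [ 0.456  0.406  0.058  1.842 -0.029  0.894  2.011]
```

View pics/w18.png

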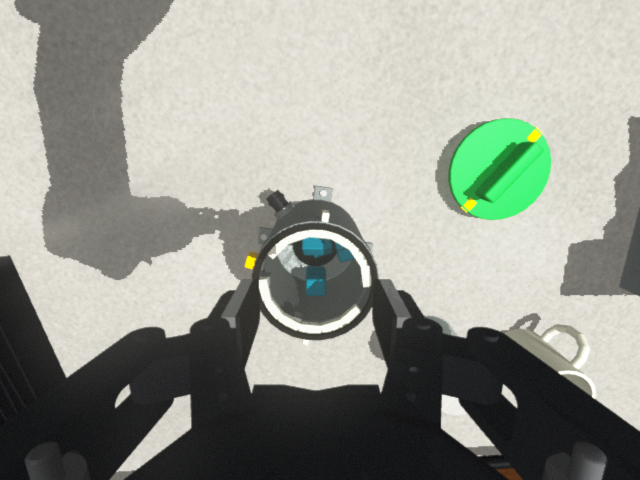

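```bash
python3 -m inch '{"delta_pos": [[6.1,36,0],[6.1,36,15],[6.1,36,15],[6.1,36,15],[6.1,36,15],[6.1,36,15],[0,0,0],[0,0,0],[0,0,0],[0,0,0],[0,0,0],[0,0,0]], "twist": [[0,0,0],[0,0,0],[0,0,0],[0,0,0],[0,0,0],[0,0,0],[0,0,0.12],[0,0,0.12],[0,0,0.12],[0,0,0.12],[0,0,0.12],[0,0,0.08]], "gripper": [100,100,100,100,100,100,100,100,100,100,100,100]}'
cat > capm.py <<'E'
from h import *
def capmeas(p,zo=0):
    W=cloud(p);hsv=cv2.cvtColor(p['pixels'],cv2.COLOR_RGB2HSV)
    g=(hsv[...,0]>45)&(hsv[...,0]<80)&(hsv[...,1]>120)
    bar=g&(np.abs(W[...,2]-50-zo)<5); 
    if bar.sum()>20: 
        q=W[bar][:,:2].astype(np.float32);print('gripbar',cv2.minAreaRect(q),bar.sum(),W[bar][:,2].mean())
    d=g&(np.abs(W[...,2]-22-zo)<5)
    if d.sum()>20:
        print('disc',[np.round(x,1) for x in cv2.minEnclosingCircle(W[d][:,:2].astype(np.float32))],d.sum(),W[d][:,2].mean())
    y=(hsv[...,0]>18)&(hsv[...,0]<34)&(hsv[...,1]>120)&(hsv[...,2]>80)
    n,l,s,c=cv2.connectedComponentsWithStats(y.astype(np.uint8))
    for i in range(1,n):
        if s[i,4]>8: print('y',c[i].round(1),s[i,4],np.nanmedian(W[l==i],0).round(1))
E
python3 - <<'E'
from capm import *
p=cap('wrist','w19'); capmeas(p)
p=cap('top','t19'); capmeas(p)
p=cap('scene','s19'); capmeas(p)
go([484,-118,29],46.2)
E
```

```text
time_s: 32.02
position: [483.8, -117.5, 200.0]
eef_rot: [[-0.716, 0.699, 0.0], [0.699, 0.716, -0.0], [-0.0, -0.0, -1.0]]
wrist_force: [-0.4, 0.1, 0.3]
opening: 51.6
gripbar ((483.6463623046875, -117.86122131347656), (15.996345520019531, 75.14139556884766), 45.750606536865234) 1399 50.26726872572034
disc [array([ 484.2, -118.3]), np.float64(58.7)] 9104 22.603995581036283
y [314.9 153.5] 18 [441.4 -77.   21.7]
y [315. 163.] 142 [447.9 -83.   23.4]
y [315.6 265. ] 87 [ 521.2 -153.8   23.4]
y [315.5 271. ] 10 [ 526.4 -159.2   21.9]
gripbar ((473.8347473144531, -108.87325286865234), (14.051830291748047, 49.082672119140625), 46.556541442871094) 92 50.4370625079345
disc [array([351.9, 331.2]), np.float64(494.6)] 621 22.48972044315659
y [457.4 233.4] 17 [ 582.4 -282.   131.4]
y [503.8 251.6] 13 [ 532.4 -399.2  131.5]
y [376.6 288.2] 14 [446.6 -83.3  24.3]
gripbar ((676.8097534179688, -508.7246398925781), (338.0819396972656, 904.34375), 9.130851745605469) 230 49.123217204397385
disc [array([ 874. , -185.5]), np.float64(623.6)] 891 21.28146108977397
y [250.8 132.9] 28 [ 581.8 -281.4  127.7]
y [297.5 183.1] 14 [ 517.7 -152.4   21.1]
y [333.9 190.7] 11 [445.9 -80.8  21.9]
tcp [ 483.7 -117.5  200. ] delta tool [-6.00e-01 -1.00e-01  1.71e+02] rows@40 4.274870472226274
theta 46.19
twist about tool z (rad): -0.0
```

View pics/w19.png

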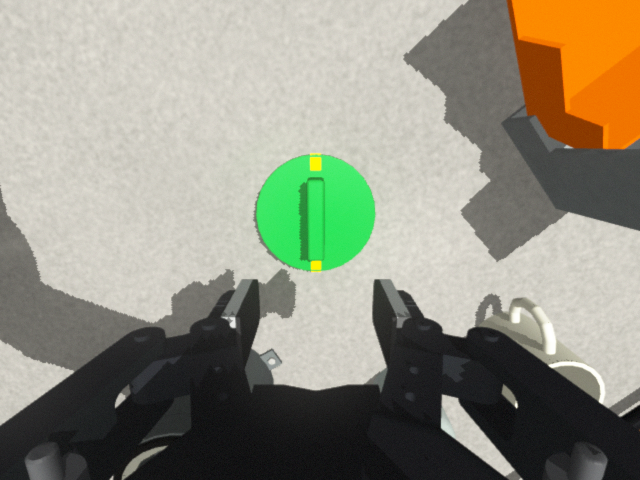

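```bash
python3 -m inch '{"delta_pos": [[-0.6,-0.3,35],[0,0,38],[0,0,35],[0,0,30],[0,0,20],[0,0,10],[0,0,3],[0,0,0],[0,0,0]], "twist": [[0,0,0],[0,0,0],[0,0,0],[0,0,0],[0,0,0],[0,0,0],[0,0,0],[0,0,0],[0,0,0]], "gripper": [120,120,120,120,120,120,120,120,120]}'
python3 - <<'E'
from h import *
go([484.1,-118.2,29],46.2)
E
```

```text
time_s: 32.92
position: [483.9, -118.7, 30.0]
eef_rot: [[-0.72, 0.694, 0.001], [0.694, 0.72, -0.0], [-0.001, 0.001, -1.0]]
wrist_force: [0.1, 0.0, 0.0]
opening: 45.2
tcp [ 483.9 -118.7   30. ] delta tool [0.2 0.4 1. ] rows@40 0.02797704966342131
theta 46.05
twist about tool z (rad): -0.003
```

```bash
python3 -m inch '{"delta_pos": [[0,0.3,0],[0,0,0],[0,0,0],[0,0,0],[0,0,0],[0,0,0]], "twist": [[0,0,0],[0,0,0],[0,0,0],[0,0,0],[0,0,0],[0,0,0]], "gripper": [255,255,255,255,255,255]}' 70
python3 -m inch '{"delta_pos": [[0,0,-8],[0,0,-20],[0,0,-35],[0,0,-38],[0,0,-38],[0,0,-38],[0,0,0],[0,0,0]], "twist": [[0,0,0],[0,0,0],[0,0,0],[0,0,0],[0,0,0],[0,0,0],[0,0,0],[0,0,0]], "gripper": [255,255,255,255,255,255,255,255]}'
python3 - <<'E'
from capm import *
st()
p=cap('wrist','w20');o=r.get_obs(); capmeas(p,o['position'][2]-30)
E
```

```text
time_s: 33.42
position: [484.3, -118.3, 30.5]
eef_rot: [[-0.72, 0.694, 0.002], [0.694, 0.72, -0.0], [-0.002, 0.001, -1.0]]
wrist_force: [-0.4, -0.2, 10.2]
opening: 14.4
time_s: 34.08
position: [484.5, -118.2, 208.7]
eef_rot: [[-0.72, 0.694, 0.005], [0.694, 0.72, -0.0], [-0.004, 0.004, -1.0]]
wrist_force: [-0.1, -0.5, -1.7]
opening: 14.5
t 34.08 tcp [ 484.5 -118.2  208.7] open 14.5 F [-0.1 -0.5 -1.7]
R [[-0.72, 0.694, 0.005], [0.694, 0.72, -0.0], [-0.004, 0.004, -1.0]]
q [-0.046  0.366  0.229  2.147 -0.139  0.636  1.083]
gripbar ((484.1325378417969, -116.45042419433594), (39.655235290527344, 74.35231018066406), 64.27389526367188) 6468 228.44356109632363
disc [array([ 484.2, -118.1]), np.float64(58.8)] 24476 200.78956114236067
y [315.6 161.3] 76 [441.6 -77.1 199.5]
y [315.5 182. ] 594 [448.  -83.4 201.5]
```

View pics/w20.png

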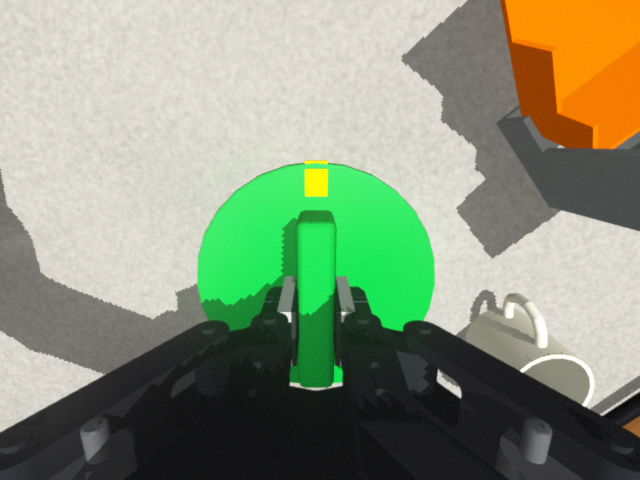

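```bash
python3 -m inch '{"delta_pos": [[-25.2,-23.2,0],[-25.2,-23.2,0],[-25.2,-23.2,0],[-25.2,-23.2,0],[-25.2,-23.2,0],[-25.2,-23.2,0],[-25.2,-23.2,0],[-25.2,-23.2,0],[-25.2,-23.2,0],[-25.2,-23.2,0],[0,0,0]], "twist": [[0,0,0],[0,0,0],[0,0,0],[0,0,0],[0,0,0],[0,0,0],[0,0,0],[0,0,0],[0,0,0],[0,0,0],[0,0,0]], "gripper": [255,255,255,255,255,255,255,255,255,255,255]}'
python3 -m inch '{"delta_pos": [[0,0,0],[0,0,0],[0,0,0],[0,0,0],[0,0,0],[0,0,0],[0,0,0],[0,0,0],[0,0,0],[0,0,0],[0,0,0],[0,0,0]], "twist": [[0,0,0.12],[0,0,0.12],[0,0,0.12],[0,0,0.12],[0,0,0.12],[0,0,0.12],[0,0,0.12],[0,0,0.12],[0,0,0.12],[0,0,0.12],[0,0,0.012],[0,0,0]], "gripper": [255,255,255,255,255,255,255,255,255,255,255,255]}'
python3 - <<'E'
from capm import *
st()
p=cap('wrist','w21');o=r.get_obs(); capmeas(p,o['position'][2]-30); print(pt('pot_mouth',p))
import pickle; pickle.dump(p,open('w21.pkl','wb'))
p=cap('top','t21'); capmeas(p,o['position'][2]-30);pickle.dump(p,open('t21.pkl','wb'))
E
```

```text
time_s: 35.05
position: [501.1, -467.4, 203.7]
eef_rot: [[-0.715, 0.699, -0.003], [0.699, 0.715, -0.003], [-0.0, -0.004, -1.0]]
wrist_force: [0.4, -0.6, -1.4]
opening: 14.1
time_s: 36.05
position: [503.3, -459.3, 204.2]
eef_rot: [[0.395, 0.919, -0.003], [0.919, -0.395, 0.001], [0.0, -0.003, -1.0]]
wrist_force: [0.1, 0.1, -3.2]
opening: 14.6
t 36.05 tcp [ 503.3 -459.3  204.2] open 14.6 F [ 0.1  0.1 -3.2]
R [[0.395, 0.919, -0.003], [0.919, -0.395, 0.001], [0.0, -0.003, -1.0]]
q [ 0.303  0.636  0.573  1.754 -0.429  0.883  0.66 ]
gripbar ((503.3611755371094, -457.4485778808594), (74.62198638916016, 39.73883056640625), 48.602909088134766) 6448 223.85525507762077
disc [array([ 504. , -458.9]), np.float64(59.1)] 24519 196.14694995845366
y [322.2 146.5] 268 [ 533.8 -400.6  131.6]
y [315.4 161.3] 81 [ 527.6 -404.6  195. ]
y [315.5 182. ] 594 [ 524.1 -412.9  197.1]
[(0.77, [557.4, -346.0, 133.1])]
gripbar ((509.09027099609375, -443.5308532714844), (44.10976028442383, 14.323341369628906), 67.93429565429688) 100 224.72027746556552
disc [array([363.4, 135.6]), np.float64(653.2)] 941 196.88871590622506
y [457.4 233.4] 17 [ 582.4 -281.9  131. ]
y [503.8 251.6] 13 [ 532.4 -399.1  131.4]
y [520.9 252.8] 19 [ 522.  -411.5  197.7]
```

View pics/w21.png

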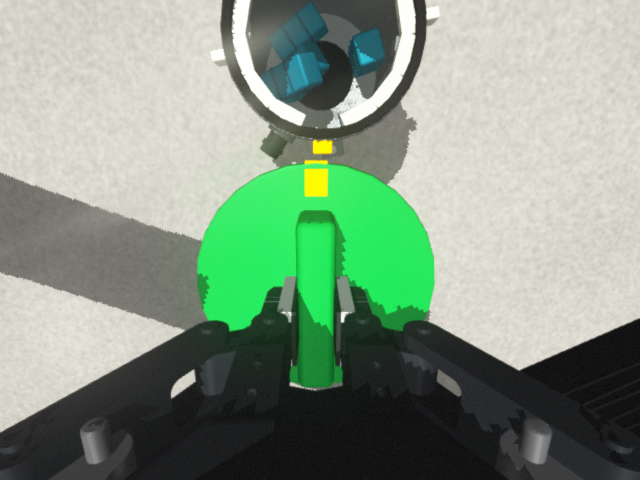

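```bash
python3 - <<'E'
import pickle; from h import *
from scipy.optimize import least_squares
def ray(p,uv,z):
    K=np.array(p['camera_matrix']);Vi=np.linalg.inv(p['view']);uv=np.atleast_2d(uv)
    d=np.stack([(uv[:,0]-K[0,2])/K[0,0],-(uv[:,1]-K[1,2])/K[1,1],-np.ones(len(uv))],-1)@Vi[:3,:3].T;o=Vi[:3,3]
    return o+d*((z-o[2])/d[:,2])[:,None]
for f in ['w21','t21']:
    p=pickle.load(open(f+'.pkl','rb'));W=cloud(p);hsv=cv2.cvtColor(p['pixels'],cv2.COLOR_RGB2HSV)
    rad=np.hypot(W[...,0]-557,W[...,1]+341)
    lip=(hsv[...,2]>(200 if f=='w21' else 110))&(hsv[...,1]<60)&(np.abs(W[...,2]-132)<5)&(rad<58)
    v,u=np.nonzero(lip); print(f,lip.sum(),'z',W[lip][:,2].mean())
    P=ray(p,np.stack([u,v],1),132.)[:,:2]
    s=least_squares(lambda x:np.hypot(P[:,0]-x[0],P[:,1]-x[1])-x[2],[557,-341,48],loss='soft_l1')
    print('lip',s.x.round(1)); R_=np.hypot(*(P-s.x[:2]).T); print(np.percentile(R_,[2,50,98]).round(1))
    a=np.degrees(np.arctan2(P[:,1]-s.x[1],P[:,0]-s.x[0])); h=np.histogram(a,bins=np.arange(-180,181,5))[0]; print([(int(b),int(n)) for b,n in zip(np.arange(-180,180,5),h) if n<3])
    # white pips
    wp=(hsv[...,2]>(190 if f=='w21' else 100))&(hsv[...,1]<60)&(W[...,2]>122)&(W[...,2]<140)&(rad>59)&(rad<75)
    n,l,st_,c=cv2.connectedComponentsWithStats(wp.astype(np.uint8))
    for i in range(1,n):
        if st_[i,4]>3: print('wp',c[i].round(1),st_[i,4],ray(p,c[i],132).round(1),np.median(W[l==i],0).round(1))
E
```

```text
w21 4051 z 132.7108809806879
lip [ 558.8 -342.8   48.4]
[44.3 48.4 52.2]
[(-125, 0), (-120, 0), (-115, 0), (-110, 0), (-105, 1), (0, 0), (5, 0), (10, 0), (15, 0), (20, 0), (25, 0), (30, 0), (35, 0), (40, 0), (45, 0), (50, 0), (55, 0), (60, 0), (65, 0), (70, 0), (75, 0), (80, 0), (85, 0), (90, 0), (95, 0), (100, 0), (105, 0), (110, 0), (115, 0), (120, 0), (125, 0), (130, 1)]
wp [432.3  12.4] 149 [[ 619.7 -357.7  132. ]] [ 620.  -357.9  131.9]
wp [215.4  55.6] 113 [[ 496.5 -328.6  132. ]] [ 496.4 -328.3  131.6]
t21 235 z 132.40004254695208
lip [ 556.6 -342.6   48.2]
[44.7 48.2 51.2]
[(-175, 1), (-160, 2), (-130, 2), (-125, 0), (-120, 0), (-115, 0), (-110, 0), (-105, 0), (-100, 2), (10, 2), (40, 2), (50, 1), (55, 0), (60, 0), (65, 0), (70, 0), (75, 0), (85, 2), (145, 2)]
wp [484.6 218.8] 5 [[ 617.5 -355.6  132. ]] [ 617.  -356.1  131.9]
wp [476.7 265.9] 7 [[ 496.3 -326.7  132. ]] [ 496.  -326.9  132.1]
```

```bash
python3 -m inch '{"delta_pos": [[20,0.6,0],[30,1,0],[34,1.2,0],[26,0.9,0],[14,0.5,0],[4.3,0.1,0],[0,0,0],[0,0,0]], "twist": [[0,0,0],[0,0,0],[0,0,0],[0,0,0],[0,0,0],[0,0,0],[0,0,0],[0,0,0]], "gripper": [255,255,255,255,255,255,255,255]}'
python3 - <<'E'
from capm import *
st();go([557.9,-343.2,170],-23.3)
p=cap('wrist','w22');o=r.get_obs(); capmeas(p,o['position'][2]-30)
p=cap('scene','s22');cv2.imwrite('pics/s22.png',cv2.resize(cv2.cvtColor(p['pixels'][60:210,170:370],cv2.COLOR_RGB2BGR),(800,600)))
E
```

```text
time_s: 36.87
position: [557.9, -345.8, 206.4]
eef_rot: [[0.398, 0.917, -0.0], [0.917, -0.398, -0.001], [-0.001, 0.0, -1.0]]
wrist_force: [-0.2, 0.5, -1.8]
opening: 14.5
t 36.87 tcp [ 557.9 -345.8  206.4] open 14.5 F [-0.2  0.5 -1.8]
R [[0.398, 0.917, -0.0], [0.917, -0.398, -0.001], [-0.001, 0.0, -1.0]]
q [ 0.094  0.606  0.592  1.815 -0.434  0.853  0.485]
tcp [ 557.9 -345.8  206.4] delta tool [ 2.5 -1.1 36.4] rows@40 0.912956784795323
theta -23.48
twist about tool z (rad): -0.003
gripbar ((557.8760986328125, -343.81298828125), (74.43359375, 39.56950378417969), 48.870826721191406) 6480 226.05497711801468
disc [array([ 558.8, -345.3]), np.float64(58.8)] 24513 198.31774703190197
y [313.2 146.6] 257 [ 583.6 -285.2  131.5]
y [315.6 161.3] 83 [ 582.5 -291.3  197. ]
y [315.5 182. ] 594 [ 578.8 -299.5  199.3]
```

View pics/s22.png

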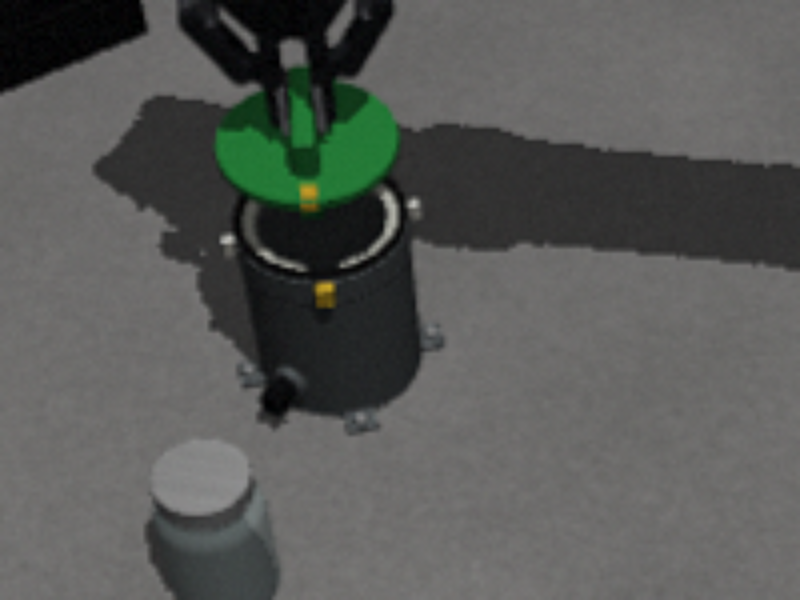

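```bash
python3 -m inch '{"delta_pos": [[2.1,-1,0],[0,0,10],[0,0,15],[0,0,10],[0,0,3],[0,0,0],[0,0,0]], "twist": [[0,0,-0.003],[0,0,0],[0,0,0],[0,0,0],[0,0,0],[0,0,0],[0,0,0]], "gripper": [255,255,255,255,255,255,255]}'
python3 - <<'E'
from h import *
st();go([557.8,-343.5,153],-23.3)
E
```

```text
time_s: 37.55
position: [558.6, -342.3, 168.1]
eef_rot: [[0.395, 0.919, -0.0], [0.919, -0.395, -0.0], [-0.0, -0.0, -1.0]]
wrist_force: [0.3, 0.2, -1.3]
opening: 14.4
t 37.55 tcp [ 558.6 -342.3  168.1] open 14.4 F [ 0.3  0.2 -1.3]
R [[0.395, 0.919, -0.0], [0.919, -0.395, -0.0], [-0.0, -0.0, -1.0]]
q [ 0.112  0.646  0.557  1.848 -0.468  0.782  0.512]
tcp [ 558.6 -342.3  168.1] delta tool [-1.4 -0.2 15.1] rows@40 0.37876411078444044
theta -23.28
twist about tool z (rad): 0.0
```

```bash
python3 -m inch '{"delta_pos": [[-1.3,-0.2,0],[0,0,2],[0,0,2],[0,0,2],[0,0,2],[0,0,0]], "twist": [[0,0,0],[0,0,0],[0,0,0],[0,0,0],[0,0,0],[0,0,0]], "gripper": [255,255,255,255,255,255]}'
python3 -m inch '{"delta_pos": [[0,0,2],[0,0,2],[0,0,2],[0,0,0]], "twist": [[0,0,0],[0,0,0],[0,0,0],[0,0,0]], "gripper": [255,255,255,255]}'
```

```text
time_s: 38.05
position: [557.8, -342.8, 159.7]
eef_rot: [[0.395, 0.919, -0.0], [0.919, -0.395, 0.0], [0.0, -0.001, -1.0]]
wrist_force: [-0.4, 1.6, -2.7]
opening: 14.3
time_s: 38.38
position: [557.9, -343.0, 153.8]
eef_rot: [[0.395, 0.919, -0.0], [0.919, -0.395, 0.0], [-0.0, -0.0, -1.0]]
wrist_force: [-0.3, 0.7, -1.3]
opening: 14.4
```

```bash
python3 -m inch '{"delta_pos": [[0,-0.2,1.5],[0,0,1.5],[0,0,1.5],[0,0,1],[0,0,0]], "twist": [[0,0,0],[0,0,0],[0,0,0],[0,0,0],[0,0,0]], "gripper": [255,255,255,255,255]}'
python3 - <<'E'
from h import *
st()
E
```

```text
time_s: 38.8
position: [558.0, -343.0, 148.9]
eef_rot: [[0.395, 0.919, 0.001], [0.919, -0.395, -0.0], [0.0, 0.001, -1.0]]
wrist_force: [-0.3, 2.0, 5.7]
opening: 14.5
t 38.8 tcp [ 558.  -343.   148.9] open 14.5 F [-0.3  2.   5.7]
R [[0.395, 0.919, 0.001], [0.919, -0.395, -0.0], [0.0, 0.001, -1.0]]
q [ 0.126  0.667  0.538  1.862 -0.487  0.746  0.53 ]
```

```bash
python3 -m inch '{"delta_pos": [[0,0,0],[0,0,0],[0,0,0],[0,0,0],[0,0,0],[0,0,0]], "twist": [[0,0,0.08],[0,0,0.08],[0,0,0.08],[0,0,0.08],[0,0,0.08],[0,0,0.08]], "gripper": [255,255,255,255,255,255]}'
python3 - <<'E'
from h import *
o=st();print(o['torque']); go([558,-343,148.9],-103.3)
E
```

```text
time_s: 39.3
position: [558.1, -343.4, 149.2]
eef_rot: [[0.777, 0.63, 0.001], [0.63, -0.777, -0.001], [0.0, 0.001, -1.0]]
wrist_force: [-1.1, 0.6, 4.1]
opening: 14.2
t 39.3 tcp [ 558.1 -343.4  149.2] open 14.2 F [-1.1  0.6  4.1]
R [[0.777, 0.63, 0.001], [0.63, -0.777, -0.001], [0.0, 0.001, -1.0]]
q [ 0.048  0.704  0.678  1.866 -0.609  0.788  0.166]
[-0.04742672  0.10759363  0.2021664 ]
tcp [ 558.1 -343.4  149.2] delta tool [ 0.1 -0.4  0.3] rows@40 0.012405870458048893
theta -50.96
twist about tool z (rad): 0.914
```

```bash
python3 -m inch '{"delta_pos": [[0,0,0],[0,0,0],[0,0,0],[0,0,0],[0,0,0],[0,0,0],[0,0,0],[0,0,0],[0,0,0],[0,0,0],[0,0,0]], "twist": [[0,0,0.08],[0,0,0.08],[0,0,0.08],[0,0,0.08],[0,0,0.08],[0,0,0.08],[0,0,0.08],[0,0,0.08],[0,0,0.08],[0,0,0.08],[0,0,0.08]], "gripper": [255,255,255,255,255,255,255,255,255,255,255]}'
python3 - <<'E'
from h import *
o=st();print(o['torque']); go([558,-343,148.9],-103.3)
E
```

```text
time_s: 40.22
position: [557.8, -342.7, 148.9]
eef_rot: [[0.98, -0.197, 0.0], [-0.197, -0.98, 0.0], [-0.0, -0.0, -1.0]]
wrist_force: [-0.8, 3.0, 4.4]
opening: 14.5
t 40.22 tcp [ 557.8 -342.7  148.9] open 14.5 F [-0.8  3.   4.4]
R [[0.98, -0.197, 0.0], [-0.197, -0.98, 0.0], [-0.0, -0.0, -1.0]]
q [-0.071  0.797  0.919  1.874 -0.813  0.899 -0.516]
[0.39450854 0.23470483 0.28301018]
tcp [ 557.8 -342.7  148.9] delta tool [ 0.2  0.3 -0. ] rows@40 0.008917873880572805
theta -101.36
twist about tool z (rad): 0.034
```

```bash
python3 -m inch '{"delta_pos": [[0,0,0],[0,0,0],[0,0,0]], "twist": [[0,0,0.03],[0,0,0.03],[0,0,0]], "gripper": [255,255,255]}'
python3 - <<'E'
from h import *
o=st();print(o['torque']); go([558,-343,148.9],-103.3)
E
```

```text
time_s: 40.47
position: [558.0, -342.4, 148.7]
eef_rot: [[0.968, -0.252, -0.0], [-0.252, -0.968, 0.001], [-0.001, -0.0, -1.0]]
wrist_force: [-0.8, 2.5, 5.6]
opening: 14.4
t 40.47 tcp [ 558.  -342.4  148.7] open 14.4 F [-0.8  2.5  5.6]
R [[0.968, -0.252, -0.0], [-0.252, -0.968, 0.001], [-0.001, -0.0, -1.0]]
q [-0.078  0.804  0.934  1.874 -0.825  0.908 -0.561]
[0.54120959 0.2108609  0.6566992 ]
tcp [ 558.  -342.4  148.7] delta tool [ 0.2  0.5 -0.2] rows@40 0.01569023974871025
theta -104.58
twist about tool z (rad): -0.022
```

```bash
python3 -m inch '{"delta_pos": [[0,0,-1.5],[0,0,0],[0,0,0],[0,0,0],[0,0,0],[0,0,-15],[0,0,-30],[0,0,-35],[0,0,-35]], "twist": [[0,0,0],[0,0,0],[0,0,0],[0,0,0],[0,0,0],[0,0,0],[0,0,0],[0,0,0],[0,0,0]], "gripper": [255,120,120,120,120,120,120,120,120]}'
python3 -m inch '{"delta_pos": [[-35,0,-10],[-35,0,-10],[-30,0,0],[0,0,0],[0,0,0]], "twist": [[0,0,0],[0,0,0],[0,0,0],[0,0,0],[0,0,0]], "gripper": [120,120,120,120,120]}'
python3 - <<'E'
from capm import *
st()
p=cap('wrist','w23');capmeas(p,120);print(pt('cap_grip',p),pt('pot',p))
W=cloud(p);hsv=cv2.cvtColor(p['pixels'],cv2.COLOR_RGB2HSV);rad=np.hypot(W[...,0]-558,W[...,1]+343)
wp=(hsv[...,2]>180)&(hsv[...,1]<60)&(W[...,2]>122)&(W[...,2]<140)&(rad>59)&(rad<75)
n,l,s,c=cv2.connectedComponentsWithStats(wp.astype(np.uint8))
for i in range(1,n):
    if s[i,4]>8: print('wp',s[i,4],np.median(W[l==i],0).round(1))
E
```

```text
time_s: 41.22
position: [557.1, -343.2, 267.3]
eef_rot: [[0.967, -0.253, -0.001], [-0.253, -0.967, -0.0], [-0.001, 0.001, -1.0]]
wrist_force: [1.1, -0.0, 0.1]
opening: 45.3
time_s: 41.63
position: [459.9, -317.6, 286.6]
eef_rot: [[0.967, -0.254, 0.002], [-0.254, -0.967, 0.001], [0.002, -0.001, -1.0]]
wrist_force: [1.0, -0.8, 0.5]
opening: 45.3
t 41.63 tcp [ 459.9 -317.6  286.6] open 45.3 F [ 1.  -0.8  0.5]
R [[0.967, -0.254, 0.002], [-0.254, -0.967, 0.001], [0.002, -0.001, -1.0]]
q [-0.228  0.558  1.146  1.961 -0.605  1.019 -0.627]
gripbar ((559.7965698242188, -342.92706298828125), (16.00252342224121, 75.38363647460938), 75.66815185546875) 2414 170.35882510689524
disc [array([ 560. , -343.1]), np.float64(58.8)] 14662 142.68652448657147
y [316.9  17.4] 10 [ 616.3 -359.9  141.6]
y [313.3  29. ] 226 [ 608.9 -355.1  143.4]
y [238.8  91.5] 116 [ 583.5 -284.3  131.7]
y [389.  115.8] 129 [ 533.3 -401.2  131.3]
y [315.4 163.8] 174 [ 511.3 -331.   143.5]
y [314.9 174.1] 14 [ 502.7 -328.   141.7]
[(0.56, [560.0, -343.1, 154.2])] []
wp 32 [ 622.3 -357.9  131.6]
wp 55 [ 497.4 -327.9  131.4]
```

View pics/w23.png

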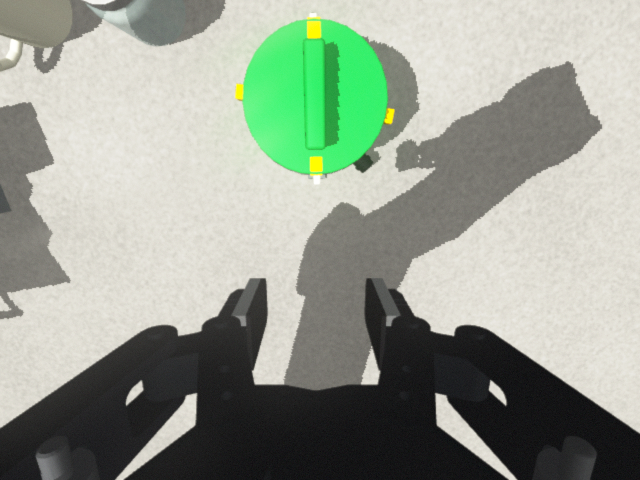

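```bash
python3 -m inch '{"delta_pos": [[0,0,0],[0,0,0],[0,0,0],[0,0,0],[0,0,0],[0,0,0],[0,0,0],[0,0,0],[0,0,0],[0,0,0],[0,0,0],[0,0,0]], "twist": [[0,0,-0.12],[0,0,-0.12],[0,0,-0.12],[0,0,-0.12],[0,0,-0.12],[0,0,-0.12],[0,0,-0.12],[0,0,-0.12],[0,0,-0.12],[0,0,-0.12],[0,0,-0.12],[0,0,-0.12]], "gripper": [120,120,120,120,120,120,120,120,120,120,120,120]}'
python3 -m inch '{"delta_pos": [[0,0,0],[0,0,0],[0,0,0],[0,0,0]], "twist": [[0,0,-0.12],[0,0,-0.12],[0,0,-0.06],[0,0,0]], "gripper": [120,120,120,120]}'
python3 - <<'E'
from h import *
st();go([411,251,200],-4.7)
E
```

```text
time_s: 42.78
position: [461.9, -318.1, 285.0]
eef_rot: [[0.371, 0.929, -0.0], [0.929, -0.371, -0.001], [-0.001, -0.0, -1.0]]
wrist_force: [0.6, -0.9, -0.4]
opening: 45.0
time_s: 43.12
position: [461.7, -318.2, 285.0]
eef_rot: [[0.083, 0.997, -0.0], [0.997, -0.083, -0.0], [-0.0, -0.0, -1.0]]
wrist_force: [-0.1, -0.2, -0.1]
opening: 45.1
t 43.12 tcp [ 461.7 -318.2  285. ] open 45.1 F [-0.1 -0.2 -0.1]
R [[0.083, 0.997, -0.0], [0.997, -0.083, -0.0], [-0.0, -0.0, -1.0]]
q [ 0.061  0.388  0.616  1.945 -0.283  0.895  0.737]
tcp [ 461.7 -318.2  285. ] delta tool [563.1 -97.9  84.9] rows@40 14.44442297272507
theta -4.78
twist about tool z (rad): -0.001
```

```bash
python3 -m inch '{"delta_pos": [[38,0,0],[38,0,0],[38,0,0],[38,0,0],[38,0,0],[38,0,0],[38,0,0],[38,0,0],[38,0,0],[38,-8,0],[38,-10,0],[38,-15,10]], "twist": [[0,0,0],[0,0,0],[0,0,0],[0,0,0],[0,0,0],[0,0,0],[0,0,0],[0,0,0],[0,0,0],[0,0,0],[0,0,0],[0,0,0]], "gripper": [120,120,120,120,120,120,120,120,120,120,120,120]}'
python3 -m inch '{"delta_pos": [[36,-20,15],[36,-25,20],[35,-20,20],[0,0,10],[0,0,0],[0,0,0]], "twist": [[0,0,0],[0,0,0],[0,0,0],[0,0,0],[0,0,0],[0,0,0]], "gripper": [120,120,120,120,120,120]}'
python3 - <<'E'
from h import *
st();go([411.2,250.9,102.8],-4.7)
p=cap('scene','s24');print(pt('bin_handle',p));p=cap('wrist','w24')
E
```

```text
time_s: 44.12
position: [469.1, 141.5, 276.3]
eef_rot: [[0.089, 0.996, 0.003], [0.996, -0.089, 0.001], [0.001, 0.003, -1.0]]
wrist_force: [1.5, 1.1, -0.3]
opening: 45.1
time_s: 44.62
position: [417.3, 241.2, 214.8]
eef_rot: [[0.087, 0.996, -0.001], [0.996, -0.087, -0.002], [-0.002, -0.0, -1.0]]
wrist_force: [0.1, -0.3, -0.2]
opening: 45.2
t 44.62 tcp [417.3 241.2 214.8] open 45.2 F [ 0.1 -0.3 -0.2]
R [[0.087, 0.996, -0.001], [0.996, -0.087, -0.002], [-0.002, -0.0, -1.0]]
q [-1.007  0.365  0.488  2.181 -0.276  0.655 -0.412]
tcp [417.3 241.2 214.8] delta tool [  9.3  -6.9 112. ] rows@40 2.8157557696703224
theta -5.01
twist about tool z (rad): -0.005
[(0.58, [407.6, 249.2, 119.8])]
```

View pics/w24.png

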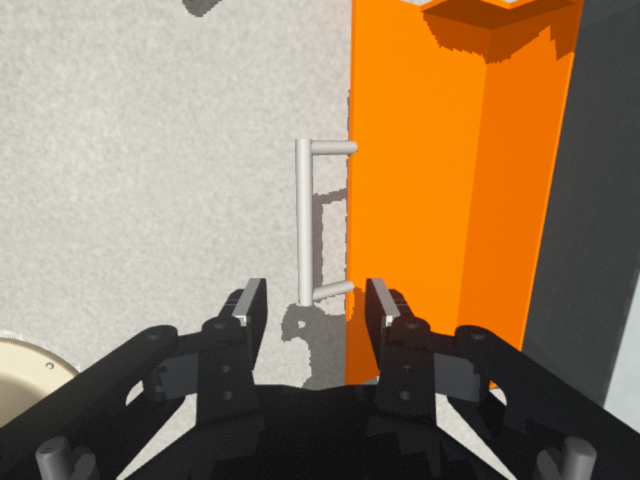

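```bash
python3 -m inch '{"delta_pos": [[9.3,-7.2,0],[0,0,30],[0,0,30],[0,0,28],[0,0,15],[0,0,6],[0,0,1],[0,0,0]], "twist": [[0,0,-0.005],[0,0,0],[0,0,0],[0,0,0],[0,0,0],[0,0,0],[0,0,0],[0,0,0]], "gripper": [160,160,160,160,160,160,160,160]}'
python3 -m inch '{"delta_pos": [[0,0,0],[0,0,0],[0,0,0],[0,0,0],[0,0,0]], "twist": [[0,0,0],[0,0,0],[0,0,0],[0,0,0],[0,0,0]], "gripper": [255,255,255,255,255]}' 25
python3 - <<'E'
from h import *
p=cap('wrist','w25')
E
```

```text
time_s: 45.43
position: [410.9, 251.6, 105.7]
eef_rot: [[0.082, 0.997, 0.0], [0.997, -0.082, 0.0], [0.0, 0.0, -1.0]]
wrist_force: [0.8, -0.1, 0.7]
opening: 32.3
time_s: 45.85
position: [411.1, 251.9, 106.3]
eef_rot: [[0.081, 0.997, 0.002], [0.997, -0.081, 0.001], [0.002, 0.002, -1.0]]
wrist_force: [-0.1, -1.0, 7.9]
opening: 11.0
```

View pics/w25.png

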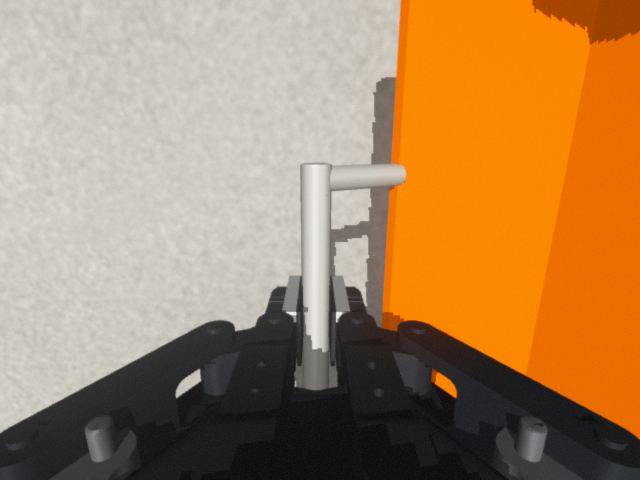

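```bash
python3 -m inch '{"delta_pos": [[0,6.5,-10.5],[0,7.8,-10.8],[0,8.5,-10.2],[0,9.2,-9.6],[0,9.9,-8.9],[0,10.5,-8.2]], "twist": [[0,0,0],[0,0,0],[0,0,0],[0,0,0],[0,0,0],[0,0,0]], "gripper": [255,255,255,255,255,255]}'
python3 -m inch '{"delta_pos": [[0,11,-7.5],[0,11.5,-6.7],[0,11.9,-5.8],[0,12.3,-5],[0,12.6,-4.1],[0,9,-2],[0,0,0],[0,0,0]], "twist": [[0,0,0],[0,0,0],[0,0,0],[0,0,0],[0,0,0],[0,0,0],[0,0,0],[0,0,0]], "gripper": [255,255,255,255,255,255,255,255]}'
python3 - <<'E'
from h import *
st();go([532.5,240.1,195],-4.7)
E
```

```text
time_s: 46.4
position: [459.8, 247.8, 164.3]
eef_rot: [[0.079, 0.997, -0.006], [0.997, -0.079, 0.0], [-0.0, -0.006, -1.0]]
wrist_force: [-10.7, 3.4, 9.5]
opening: 11.1
time_s: 47.07
position: [531.3, 242.0, 196.2]
eef_rot: [[0.081, 0.997, 0.001], [0.997, -0.081, 0.002], [0.002, 0.001, -1.0]]
wrist_force: [-3.2, 0.4, 11.3]
opening: 11.1
t 47.07 tcp [531.3 242.  196.2] open 11.1 F [-3.2  0.4 11.3]
R [[0.081, 0.997, 0.001], [0.997, -0.081, 0.002], [0.002, 0.001, -1.0]]
q [-0.827  0.504  0.442  1.984 -0.321  0.718 -0.271]
tcp [531.3 242.  196.2] delta tool [-1.8  1.3  1.2] rows@40 0.0634809964988334
theta -4.66
twist about tool z (rad): 0.001
```

```bash
python3 -m inch '{"delta_pos": [[0,2,1],[0,0,0],[0,0,0],[0,0,0],[0,0,0],[0,0,0],[0,0,-10],[0,0,-30],[0,0,-35],[0,0,-35]], "twist": [[0,0,0],[0,0,0],[0,0,0],[0,0,0],[0,0,0],[0,0,0],[0,0,0],[0,0,0],[0,0,0],[0,0,0]], "gripper": [255,255,120,120,120,120,120,120,120,120]}'
python3 -m inch '{"delta_pos": [[0,-35,-10],[0,-35,-10],[0,-35,0],[0,0,0],[0,0,0],[0,0,0]], "twist": [[0,0,0],[0,0,0],[0,0,0],[0,0,0],[0,0,0],[0,0,0]], "gripper": [120,120,120,120,120,120]}'
python3 - <<'E'
from h import *
from capm import capmeas
st()
p=cap('scene','s26');print(pt('bin_handle',p),pt('cap_grip',p),pt('mug_mid',p),pt('jar_mid',p),pt('trowel_mid',p));p=cap('top','t26');print(pt('bin_handle',p)); capmeas(p,120)
W=cloud(p);hb=(W[...,2]>195)&(W[...,2]<230)&(W[...,0]>500)&(W[...,0]<580)&(W[...,1]>150)&(W[...,1]<320)
q=W[hb][:,:2].astype(np.float32); print('handle',cv2.minAreaRect(q),q.shape,W[hb][:,2].mean())
E
```

```text
time_s: 47.9
position: [532.4, 241.0, 304.9]
eef_rot: [[0.081, 0.997, -0.001], [0.997, -0.081, -0.001], [-0.002, -0.001, -1.0]]
wrist_force: [0.8, 0.8, -0.8]
opening: 45.2
time_s: 48.4
position: [428.5, 250.2, 324.2]
eef_rot: [[0.08, 0.997, 0.001], [0.997, -0.08, 0.001], [0.001, 0.001, -1.0]]
wrist_force: [-0.3, -0.3, -0.5]
opening: 45.5
t 48.4 tcp [428.5 250.2 324.2] open 45.5 F [-0.3 -0.3 -0.5]
R [[0.08, 0.997, 0.001], [0.997, -0.08, 0.001], [0.001, 0.001, -1.0]]
q [-1.069  0.231  0.532  2.02  -0.146  0.925 -0.541]
[(0.85, [533.8, 239.6, 207.9])] [(0.64, [554.4, -343.3, 159.0])] [(0.61, [748.3, -69.9, 43.6])] [(0.59, [711.2, -191.0, 48.8])] [(0.86, [448.7, 527.8, 9.4])]
[(0.96, [529.8, 239.9, 214.4])]
gripbar ((389.2412109375, 215.78683471679688), (67.95864868164062, 1209.79345703125), 16.822187423706055) 174 170.39985141059987
disc [array([434. , 235.6]), np.float64(648.4)] 1187 142.50979194988076
y [486.1 222.5] 17 [ 607.1 -354.6  143.3]
y [457.3 233.4] 18 [ 581.5 -282.4  130.7]
y [479.5 260.6] 17 [ 508.  -331.3  143.5]
handle ((532.82666015625, 240.1917724609375), (122.21609497070312, 13.968442916870117), 86.20807647705078) (260, 2) 215.8467124491311
```

View pics/s26.png

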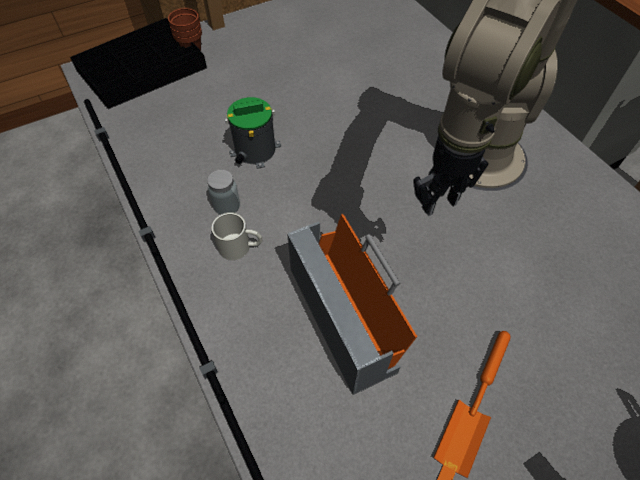

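```bash
python3 - <<'E'
from h import *
print(r.sign_off())
E
```

```text
the job is handed in; nothing more can be done
None
```

I swung the bin fully forward, put all four bars into the feeder pot, and fitted and locked the green cap. I then tipped the bin back into its rack and handed the job in at about 49 s. The hand-in gives no verdict, so the results below come from my own last checks.

- **Bars:** Four were present and the bin was empty afterwards. In the pot the highest point was at about 77 mm, well below the lip.
- **Cap:**
  - It turned clockwise until the torque rose at the stop.
  - The centre is within about 2 mm of the pot's axis and the grip is about 157 mm high.
  - Its direction is -13° to -14°, against -13.3° for the pot's locked direction.
- **Bin:** The handle is back within about 0.5 mm of where it was measured at the start.
- **Mug, jar and trowel:** All three are within about 5 mm of their starting positions, which is about the accuracy of the measurements.
- **Robot:** The arm is clear of everything and the wrist force is about zero.

The cameras disagreed about the pot's centre by up to 2 mm. I used the wrist camera for the fit, and the cap went into the slots without touching the lip. The networks missed the bars in three wrist pictures, so I placed those grasps from the top and scene views and the wrist picture itself.

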